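Load a laser mirror into the machine with a lifting fork

ROBOT

A 6-joint arm with a two-finger parallel gripper is mounted at the origin on the work surface. World frame = base frame: x ahead of the robot, y to its left, z up, the work surface at z = 0. Lengths are in m, angles in rad, forces in N, time in s.
With the tool pointing down it reaches from about 0.375 to 0.975 m from the base axis. Payload 3.8 kg.
Tool frame: the origin (TCP) lies midway between the tips of the shut fingers; the grasp point (between the pads) lies 19 mm behind it; z points along the fingers, y is the direction in which the jaws open and shut (so a half turn about z gives the same grasp; the last joint's range is limited). The gripper opens to 85 mm and grips with 20 to 120 N. Pads are 22 mm wide; open, the fingers measure 114 mm over their backs; the gripper's body (76 mm by 85 mm) begins 54 mm behind the grasp point. The pads swing forward as they close: fully open they stand 13 mm farther back than shut.
Start: joints at [-1.324, 0.264, 1.604, -0, 1.274, -0.037], TCP at [0.189, -0.648, 0.231] pointing down, gripper open.
Joint ranges: [-2.63, 2.63], [-0.94, 2.18], [0.31, 2.57], [-1.31, 4.45], [0, 2.66], [-2.55, 2.55]. Speed limits (rad/s): [2.57, 2.57, 3.14, 3.14, 3.14, 3.14].

INTERFACE

Orientations are given as a rotation vector (axis times angle).
In Python, from workcell import bot gives the robot as it stands.
- The arm moves only by the tool arm_command, never from a script. Its argument "targets" is text: rows parted by semicolons, each of 7 numbers parted by spaces: the shift along the tool's x, y, z in mm, then the turn, a rotation vector about the tool's x, y, z in degrees, then the opening, from 0 (shut) to 1 (fully open). A call has 1 to 10 rows; each row is the pose to reach, as a shift and turn from the pose commanded when the call began, along the tool's axes at that moment; what a row does not reach only later rows make up. A row lasts 1/12 s, in which the tool goes at most 41.7 mm and 7.16 degrees, less where a joint would pass 70% of its speed; a pose out of reach is approached as far as the arm can. A call with a gripper value outside its range is refused whole. The fingers move at their own pace and stop on an object; "newtons" is the grip in N (left out, the last holds). Time passes only in rows, so rows that repeat a pose let the fingers close. It gives the time, the measured TCP pose, the force and the opening at its end, in the units of the state.
- bot.read_state(): the state, without advancing time (a new reading comes with each control period).
- bot.read_camera(name): name is "side" or "top" or "wrist"; returns (picture, depth): 480x640x3 uint8, blue, green, red; 480x640 float32, m along the optical axis (not along the pixel's ray), 0 where there is no reading.
- bot.camera_params(name): a dict with "fov_y" (degrees; the focal length in pixels is half the picture's height over the tangent of half this angle, whatever the lens; pixels are square), "cx", "cy" (the principal point, pixels), "xyz" and "rotation" of the camera in the world; the wrist camera has in their place "T_tool_cam" (4x4, takes a point from camera to tool coordinates, whose origin is the TCP and whose axes are the flange's). Camera axes: x right, y up, looking along -z (the intrinsics and any distortion apply to the point x, -y, -z); pixel columns grow to the right and rows downward; lengths in m; the calibration is good to about 2 mm. A picture is of the moment at which its call begins: read the wrist's pose just before it. camera_params takes no time and is no camera call.
- bot.finish_job(): hands the job in, once; it reports no verdict.
The state is a dict: "time": time; "q": joint angles; "joint_vel": joint speeds; "joint_torque": joint torques, N m; "tool_pos": TCP position; "tcp_rot": TCP orientation; "wrist_force": force on the tool from outside, world axes, zero at the start; "torque": the same for the moment, N m; "width": opening from 0.0 (shut) to 1.0 (fully open).
Only numpy, scipy, OpenCV 4.12 (cv2) and the standard library are available. Lean on these libraries where they do the work, as an engineer would, in place of code of your own. Each camera call takes 0.05 s, during which the arm holds its last target.

TASK

The copper-coated mirror lies loose on the flat lifting fork: lift the fork by its leaning red handle and, keeping the mirror level, carry it in under the machine's crossbeam and leave the mirror lying flat, centred on the white post. Then draw the empty fork out and lay it flat back on its blue rest block where it lay before; set it down, do not drop it. Never touch the mirror with the gripper, and leave the other loose things on the bench where they are.

Things in the scene. Friction and masses are not known exactly. Their poses are not given: they have to be found in the camera images.
- mirror: round mirror blank, copper coloured, 90 mm diameter, 6 mm thick, 60 to 90 g, loose; lies near the middle of the fork's prongs (within 5 mm of the fork's origin). Origin: centre of its underside; z is its axis, up.
- fork: flat two-pronged fork with a thin steel-coloured blade and a weighted handle, 240 g, loose on the rest block. Origin: centre of the mirror seat, on the blade's underside; x points ahead along the prongs, y left, z up. Blade 5 mm thick, 76 mm wide, x -112 to +40 mm; slot between the prongs 44 mm wide (y +-22 mm), from x = -30 mm out through the open front. A red handle rises at the back, leaning backwards (see fork_grip).
- fork_grip (a point): on the centre line of the red handle, at (-126, 0, +46) mm in the fork's frame; axes as the fork's. The handle is a bar 18 mm wide in y, 22 mm thick, leaning 32 degrees back from vertical: it runs up along (-0.530, 0, 0.848), from 41 mm below this point to 32 mm above it. Take it from its upper end, fingers pointing down along it, closing across its 18 mm (y).
- rest: fixed blue rest block with a black rubber top, 165 x 100 mm, 65 mm high, x from -145 to +20 mm, y from -50 to +50 mm about its origin. Origin: on the table, below the place of the fork's origin; x points along the fork's prongs.
- rest_top (a point): point on the rest block's top, 65 mm above the table, where the fork's origin belongs (it starts within 5 mm of it, turned at most 0.06 rad); axes as the rest's.
- stage: fixed machine stage. Origin: on the table below the post's centre; x points inwards, away from the robot's side: the fork comes in along +x. Slotted aluminium bed x -130 to +110 mm, y +-150 mm, top at 60 mm. Smoked side panels at y = +-140 mm, x -65 to +90 mm, up to 160 mm. Post and crossbeam: see post_top, beam_mid.
- post_top (a point): centre of the top face of the round upright post, 105 mm above the table; axes as the stage's. The post is white plastic with a black rubber top, 30 mm diameter (it passes through the fork's slot), with a flange of 34 mm radius at its foot up to 68 mm above the table.
- beam_mid (a point): middle of the underside of the aluminium crossbeam, 170 mm above the table; axes as the stage's, 82.5 mm nearer the robot than the post. The beam is 35 mm deep in x, 300 mm long in y, 80 mm high, on uprights 20 mm wide at y = +-140 mm; a motor box on it reaches 295 mm. A gripper held upright on the handle meets the beam; leaning with the handle it stays clear.
- clamp: loose orange spring clamp lying flat, 110 x 54 mm, 26 mm high; origin at its underside. To be left alone.
- wrench: loose steel wrench lying flat, 160 mm long; to be left alone.
- tape: loose yellow ring, 90 mm diameter, 24 mm high, lying flat; origin at its underside. To be left alone.
- jar: loose clear jar with a white lid, 60 mm diameter, 85 mm high, standing; origin at its underside. To be left alone.
- driver: loose screwdriver with a red handle, 190 mm long, 30 mm high, lying; origin where the handle meets the shaft, at the underside. To be left alone.
- angle: loose aluminium angle bracket, 90 x 50 mm, 50 mm high; origin at its underside. To be left alone.
Things that resemble listed ones, but are neither listed nor needed, are in the scene too. What is shaped like the fork but pink is not meant.

How it is judged:
By the outcome, as a careful person would: the job done as asked, in the order asked, and still so for the second after the job is handed in, with the robot touching nothing.
It also fails if it takes over 72 s, if anything falls off the work surface, if the arm or the gripper's body presses on something with over 40 N, if the wrist force passes 120 N, or if a joint passes its speed limit or range.

## Working session

There is one attempt and no reset: what is moved stays moved. The work goes in short steps, Python scripts to look and compute and a tool call to move; the robot and the scene stay as the last step left them, time stands still between calls to the robot, and variables do not carry over. Pictures are saved under pics/ and viewed, and the job is handed in when it is done.

Besides the shell and the picture viewer there is one more tool, called after "Call:" as name(argument=value, ...), one argument or row to a line, values as JSON. arm_command: Moves the arm, as the interface text tells. Its arguments: {"type":"object","properties":{"targets":{"type":"string"},"newtons":{"type":"number"}},"required":["targets"]}

```bash
ls; mkdir -p pics; python3 - <<'E'
from workcell import bot
import cv2, numpy as np
print(bot.read_state())
for n in ["side","top","wrist"]:
    p,d=bot.read_camera(n)
    cv2.imwrite(f"pics/{n}0.png",p); np.save(f"pics/{n}0.npy",d)
    print(n,bot.camera_params(n), (d>0).mean())
E
```

```text
pics
{'time': 0.0, 'q': array([-1.32389434e+00,  2.64749677e-01,  1.60538811e+00, -1.52846683e-05,
        1.27369060e+00, -3.68935060e-02]), 'joint_vel': array([ 6.22224117e-04,  5.96419226e-04,  1.26915200e-03,  9.13880083e-06,
       -2.17376612e-04, -3.90414169e-04]), 'joint_torque': array([ 8.76603717e-04, -5.15106869e+01, -3.67311358e+01,  7.77693822e-05,
        1.31412360e-02, -8.20197670e-06]), 'tool_pos': array([ 0.18881868, -0.64728723,  0.22995675]), 'tcp_rot': array([-3.10781718e+00, -4.43983191e-01,  3.90631382e-04]), 'wrist_force': array([ 0.28899121, -0.19985693, -0.13243123]), 'torque': array([ 0.04590527, -0.01161281, -0.03119391]), 'width': 0.9975671288975346}
side {'fov_y': 45.35712874394526, 'cx': 330.5093992538805, 'cy': 241.70013753739434, 'xyz': array([0.10245965, 0.99894169, 0.91697921]), 'rotation': array([ 0.25340654, -1.30411249, -2.50524158])} 0.9960807291666667
top {'fov_y': 56.64701278687198, 'cx': 319.2480128512906, 'cy': 240.70965044503689, 'xyz': array([ 0.3669335 , -0.06896573,  1.24212067]), 'rotation': array([ 0.07743764, -0.07866138, -1.57801599])} 0.9959993489583333
wrist {'fov_y': 65.52975726700274, 'cx': 320.2188265405131, 'cy': 245.54631175829098, 'T_tool_cam': array([[-5.24773548e-04,  9.47480770e-01,  3.19812311e-01,
         8.22918512e-02],
       [ 9.99999860e-01,  4.73395367e-04,  2.38391282e-04,
         8.14214777e-04],
       [ 7.44734888e-05,  3.19812391e-01, -9.47480886e-01,
        -1.42613597e-01],
       [ 0.00000000e+00,  0.00000000e+00,  0.00000000e+00,
         1.00000000e+00]])} 0.9961165364583333
```

View pics/side0.png

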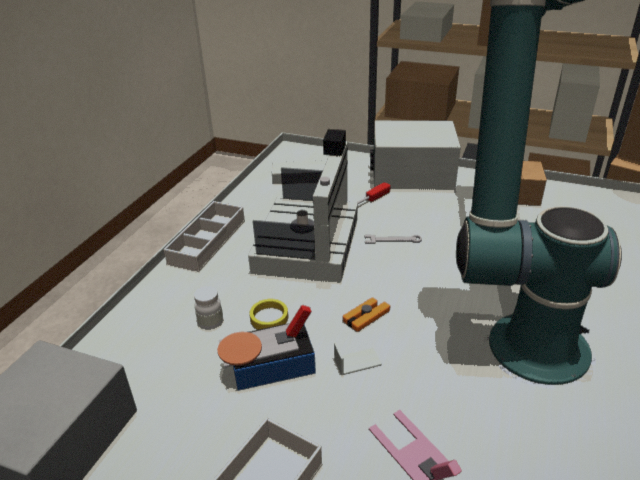

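View pics/top0.png

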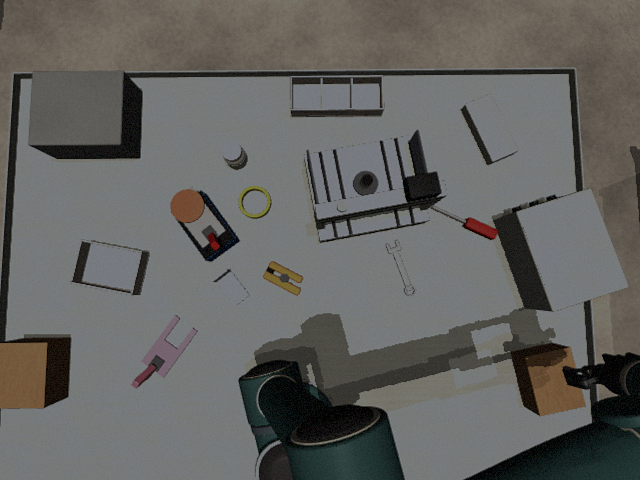

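View pics/wrist0.png

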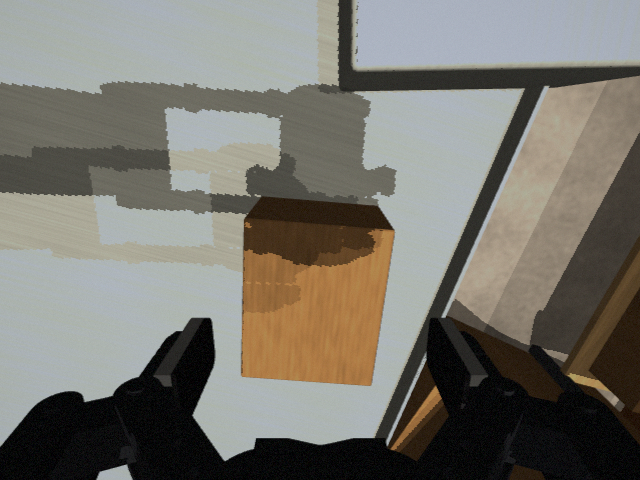

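The top view shows the mirror at (187,206), the fork's red handle at (214,243), and the post at (366,182) behind the crossbeam at about (315–440, 190–208). The pink decoy is at (165,350). Next I'll turn these into coarse positions.

```bash
cat > h.py <<'E'
import numpy as np, cv2
from scipy.spatial.transform import Rotation as R
from workcell import bot
def cam(name, st=None):
    c=bot.camera_params(name); f=240/np.tan(np.radians(c['fov_y']/2))
    if 'xyz' in c: T=np.eye(4); T[:3,:3]=R.from_rotvec(c['rotation']).as_matrix(); T[:3,3]=c['xyz']
    else:
        Tt=np.eye(4); Tt[:3,:3]=R.from_rotvec(st['tcp_rot']).as_matrix(); Tt[:3,3]=st['tool_pos']; T=Tt@c['T_tool_cam']
    return f,c['cx'],c['cy'],T
def rays(C,uv):
    f,cx,cy,T=C; uv=np.atleast_2d(uv).astype(float)
    d=np.c_[(uv[:,0]-cx)/f,-(uv[:,1]-cy)/f,-np.ones(len(uv))]
    return T[:3,3],d@T[:3,:3].T
def onz(C,uv,z):
    o,d=rays(C,uv); return o+d*((z-o[2])/d[:,2])[:,None]
def cloud(C,depth):
    v,u=np.mgrid[:480,:640]; o,d=rays(C,np.c_[u.ravel(),v.ravel()])
    return (o+d*depth.reshape(-1,1)).reshape(480,640,3)
def proj(C,P):
    f,cx,cy,T=C; p=(np.atleast_2d(P)-T[:3,3])@T[:3,:3]
    return np.c_[cx+f*p[:,0]/-p[:,2], cy-f*p[:,1]/-p[:,2]]
E
python3 - <<'E'
from h import *
for n in ["top","side"]:
    C=cam(n); p=cv2.imread(f"pics/{n}0.png"); d=np.load(f"pics/{n}0.npy"); P=cloud(C,d)
    hsv=cv2.cvtColor(p,cv2.COLOR_BGR2HSV)
    if n=="top":
        print("table z",np.median(P[100:140,200:220,2]),np.median(P[300:330,150:250,2]))
    m=cv2.inRange(hsv,(3,100,60),(14,255,255))
    k,l,s,c=cv2.connectedComponentsWithStats(m)
    for i in range(1,k):
        if s[i,4]>300:
            ct=cv2.findContours((l==i).astype(np.uint8),0,1)[0][0]; e=cv2.fitEllipse(ct)
            print(n,"orange",s[i],e, onz(C,[e[0]],.076), np.median(P[l==i],0))
    m=cv2.inRange(hsv,(0,150,60),(3,255,255))|cv2.inRange(hsv,(174,150,60),(180,255,255))
    k,l,s,c=cv2.connectedComponentsWithStats(m)
    for i in range(1,k):
        if s[i,4]>40: print(n,"red",s[i],np.median(P[l==i],0),P[l==i][:,2].min(),P[l==i][:,2].max())
    np.save(f"pics/{n}P.npy",P)
p=cv2.imread("pics/top0.png")
cv2.imwrite("pics/topA.png",cv2.resize(p[165:275,150:300],None,fx=5,fy=5,interpolation=cv2.INTER_CUBIC))
cv2.imwrite("pics/topB.png",cv2.resize(p[120:250,295:455],None,fx=5,fy=4.6,interpolation=cv2.INTER_CUBIC))
E
```

```text
table z -0.00031196899337582185 -0.000366144270005031
top orange [171 190  33  33 863] ((186.98095703125, 205.5852813720703), (31.763330459594727, 32.759761810302734), 55.025726318359375) [[0.57970694 0.27961155 0.076     ]] [0.57930944 0.27954017 0.07523463]
top red [466 218  32  21 313] [ 0.51887075 -0.51582801  0.0297036 ] 0.019941100003079804 1.242120674612084
top red [208 233  12  17 101] [0.47545493 0.19518485 0.13514278] 0.06158635507864485 0.14490421417010801
side orange [384  62  64  58 925] ((414.81048583984375, 91.32736206054688), (49.98827362060547, 57.20124435424805), 78.5553207397461) [[ 0.58006711 -1.25000382  0.076     ]] [ 0.68903082 -1.61587588 -0.062586  ]
side orange [ 218  332   44   33 1120] ((239.25559997558594, 348.1002502441406), (31.313806533813477, 43.40420913696289), 77.6219711303711) [[0.57775678 0.28521647 0.076     ]] [0.57655088 0.28642884 0.07713456]
side red [367 183  23  18 238] [ 0.5147421  -0.50617906  0.02744582] 0.0040116351469967615 0.9169792143825122
side red [286 306  25  31 351] [0.47825838 0.20912829 0.11438839] 0.07459814653610441 0.9169792143825122
```

View pics/topA.png

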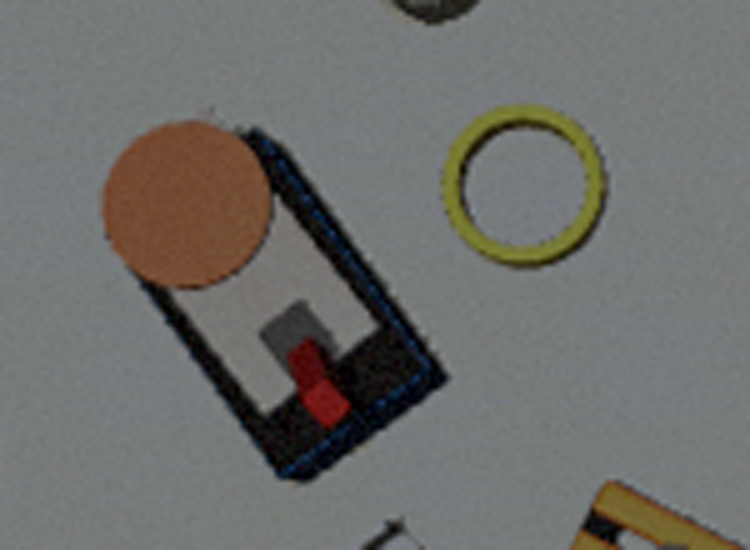

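View pics/topB.png

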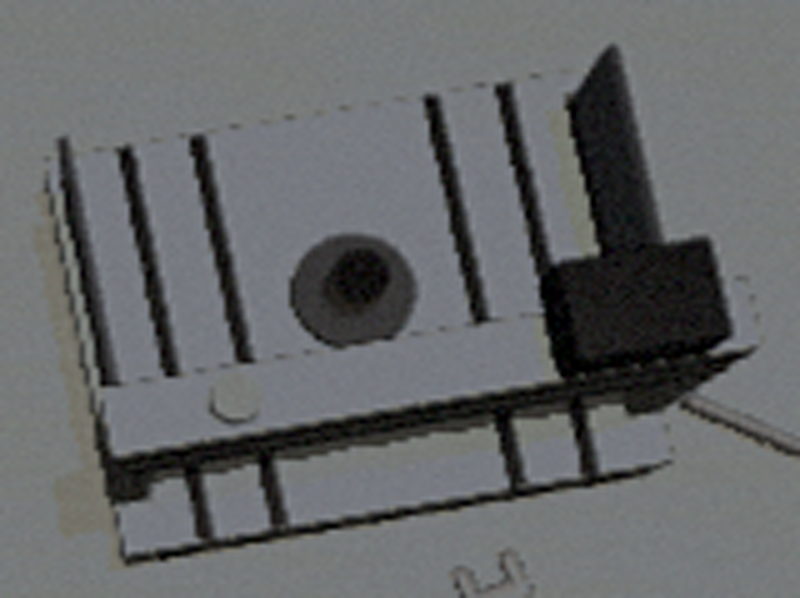

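```bash
python3 - <<'E'
from h import *
for n in ["top","side"]:
    P=np.load(f"pics/{n}P.npy"); d=np.load(f"pics/{n}0.npy")
    ok=(d>0)&(P[...,1]<0.05)&(P[...,1]>-.45)&(P[...,0]>.4)&(P[...,0]<.85)
    h=np.histogram(P[ok][:,2],bins=np.arange(.02,.31,.01)); print([(round(b,2),c) for b,c in zip(h[1],h[0])])
    for lo,hi in [(.24,.26),(.05,.064),(.1,.11)]:
        m=ok&(P[...,2]>lo)&(P[...,2]<hi); q=P[m]
        r=cv2.minAreaRect(q[:,:2].astype(np.float32)); print(n,lo,len(q),r,np.median(q,0))
    if n=="side": ok=(d>0)
    ok=(d>0)&(np.hypot(P[...,0]-.53,P[...,1]-.235)<.15)
    for lo,hi in [(.060,.068),(.060,.072)]:
        q=P[ok&(P[...,2]>lo)&(P[...,2]<hi)]
        r=cv2.minAreaRect(q[:,:2].astype(np.float32)); print("rest",n,lo,len(q),r)
    if n=="top":
      p=cv2.imread("pics/top0.png");hsv=cv2.cvtColor(p,cv2.COLOR_BGR2HSV)
      for cc in ["top"]:
        m=(hsv[...,2]<45).astype(np.uint8); m[:,:340]=0;m[:,392:]=0;m[:165]=0;m[198:]=0
        k,l,s,c=cv2.connectedComponentsWithStats(m); print(s,c)
        C=cam("top")
        for i in range(1,k):
            if s[i,4]>30: print(onz(C,[c[i]],.105))
E
```

```text
[(np.float64(0.02), np.int64(113)), (np.float64(0.03), np.int64(57)), (np.float64(0.04), np.int64(67)), (np.float64(0.05), np.int64(3284)), (np.float64(0.06), np.int64(3448)), (np.float64(0.07), np.int64(122)), (np.float64(0.08), np.int64(61)), (np.float64(0.09), np.int64(65)), (np.float64(0.1), np.int64(161)), (np.float64(0.11), np.int64(57)), (np.float64(0.12), np.int64(59)), (np.float64(0.13), np.int64(58)), (np.float64(0.14), np.int64(72)), (np.float64(0.15), np.int64(182)), (np.float64(0.16), np.int64(128)), (np.float64(0.17), np.int64(55)), (np.float64(0.18), np.int64(39)), (np.float64(0.19), np.int64(108)), (np.float64(0.2), np.int64(77)), (np.float64(0.21), np.int64(71)), (np.float64(0.22), np.int64(53)), (np.float64(0.23), np.int64(114)), (np.float64(0.24), np.int64(838)), (np.float64(0.25), np.int64(670)), (np.float64(0.26), np.int64(117)), (np.float64(0.27), np.int64(44)), (np.float64(0.28), np.int64(44)), (np.float64(0.29), np.int64(732))]
top 0.24 1508 ((0.5623739957809448, -0.20959068834781647), (0.04372304677963257, 0.29979488253593445), 10.301155090332031) [ 0.5522772
[... 2321 characters left out ...]
6672, -0.20453588664531708), (0.05020485445857048, 0.3044067919254303), 10.225715637207031) [ 0.54669992 -0.16572599  0.25117987]
side 0.05 2405 ((0.6919329166412354, -0.17891891300678253), (0.3743915855884552, 0.3129938840866089), 10.82584285736084) [ 0.58101889 -0.21490502  0.06086076]
side 0.1 446 ((0.6339311599731445, -0.19252228736877441), (0.19220037758350372, 0.3045658469200134), 10.226531982421875) [ 0.6379524  -0.06353217  0.10519328]
rest side 0.06 794 ((0.5351900458335876, 0.24791239202022552), (0.180393785238266, 0.10359738022089005), 35.772850036621094)
rest side 0.06 1421 ((0.5380416512489319, 0.24996697902679443), (0.18742315471172333, 0.10359738022089005), 35.772850036621094)
```

```bash
python3 - <<'E'
from h import *
def tgt(yaw,front):
    a=np.radians(32); f=np.array([np.cos(yaw),np.sin(yaw),0]); u=np.array([0,0,1])
    z=np.sin(a)*f-np.cos(a)*u; x=np.cos(a)*f+np.sin(a)*u
    if not front:x=-x
    return np.c_[x,np.cross(z,x),z]
for nm,yaw,q1 in [("rest",36,19),("stage",10.2,-32)]:
  for fr in (1,0):
    for th in (100,115,130):
      M=(R.from_euler('z',q1,degrees=True)*R.from_euler('y',th,degrees=True)).inv()*R.from_matrix(tgt(np.radians(yaw),fr))
      e=M.as_euler('ZYZ',degrees=True); print(nm,fr,th,e[0].round(),e[1].round(),((e[2]-90+180)%360-180).round())
E
```

```text
rest 1 100 12.0 50.0 68.0
rest 1 115 16.0 35.0 63.0
rest 1 130 26.0 21.0 51.0
rest 0 100 12.0 50.0 -112.0
rest 0 115 16.0 35.0 -117.0
rest 0 130 26.0 21.0 -129.0
stage 1 100 25.0 58.0 39.0
stage 1 115 31.0 44.0 30.0
stage 1 130 42.0 32.0 15.0
stage 0 100 25.0 58.0 -141.0
stage 0 115 31.0 44.0 -150.0
stage 0 130 42.0 32.0 -165.0
```

```bash
python3 - <<'E'
from h import *
P=np.load("pics/topP.npy")
for (u,v) in [(560,250),(520,300),(505,220),(600,290),(540,360),(425,187),(410,195),(437,195),(85,110),(110,265),(405,185)]: print(u,v,P[v,u].round(3))
st=bot.read_state()
a=np.radians(32)
def tgt(yaw):
    f=np.array([np.cos(yaw),np.sin(yaw),0]); u=np.array([0,0,1])
    z=np.sin(a)*f-np.cos(a)*u; x=np.cos(a)*f+np.sin(a)*u
    return np.c_[x,np.cross(z,x),z]
open("h.py","a").write('''
def tgt(yawdeg,tilt=32):
    a=np.radians(tilt); yaw=np.radians(yawdeg); f=np.array([np.cos(yaw),np.sin(yaw),0]); u=np.array([0,0,1])
    z=np.sin(a)*f-np.cos(a)*u; x=np.cos(a)*f+np.sin(a)*u
    return np.c_[x,np.cross(z,x),z]
def move(p,M,p0=None,M0=None):
    """shift/turn in tool axes from (p0,M0) (measured now) to (p,M)"""
    if p0 is None:
        st=bot.read_state(); p0=st['tool_pos']; M0=R.from_rotvec(st['tcp_rot']).as_matrix()
    return (M0.T@(np.array(p)-p0)*1000).round(1), np.degrees(R.from_matrix(M0.T@M).as_rotvec()).round(2)
''')
E
python3 - <<'E'
from h import *
print(move([.40,-.30,.45],tgt(10.2)), move([.592,-.200,.335],tgt(10.2)),bot.read_state()['time'])
M=R.from_rotvec(bot.read_state()['tcp_rot']).as_matrix(); print(M.round(3))
E
```

```text
560 250 [ 0.447 -0.661  0.153]
520 300 [ 0.321 -0.623  0.003]
505 220 [ 0.534 -0.563  0.074]
600 290 [ 0.349 -0.752  0.153]
540 360 [ 0.174 -0.626  0.092]
425 187 [ 0.576 -0.3    0.294]
410 195 [ 0.559 -0.267  0.294]
437 195 [ 0.563 -0.331  0.273]
85 110 [0.824 0.534 0.127]
110 265 [0.427 0.512 0.003]
405 185 [ 0.586 -0.261  0.274]
(array([ 300. , -274.8, -219.2]), array([-1.79, 31.97,  5.87])) (array([ 512.3, -316.9, -104.2]), array([-1.79, 31.97,  5.87])) 0.15
[[ 0.96   0.28  -0.   ]
 [ 0.28  -0.96   0.002]
 [ 0.    -0.002 -1.   ]]
```

Call:
arm_command(
  targets="0 0 -40 0 0 0 1; 0 0 -80 0 0 0 1; 0 0 -120 0 0 0 1; 33 -29 -130 0 3 1 1; 66 -58 -140 0 7 1 1; 97 -87 -150 0 11 2 1; 130 -116 -160 0 15 2 1; 163 -145 -170 0 19 3 1; 195 -174 -180 -1 23 4 1; 227 -203 -190 -1 27 5 1",
)

```text
time: 0.98
tool_pos: [0.3402, -0.4051, 0.4171]
tcp_rot: [-2.993, -0.291, -0.724]
wrist_force: [1.0, -0.3, 0.5]
width: 1.001
```

```bash
python3 - <<'E'
from h import *
print(move([.592,-.200,.335],tgt(10.2)),move([.50,-.200,.36],tgt(10.2)),bot.read_state())
E
```

```text
(array([ 217.3, -152.2,  204.5]), array([-0.63,  4.8 ,  0.73])) (array([ 148.4, -170.1,  141.1]), array([-0.63,  4.8 ,  0.73])) {'time': 0.9833, 'q': array([-1.2238312 , -0.18062224,  1.80040299,  0.47240247,  1.46058082,
        0.11489643]), 'joint_vel': array([ 0.24389065, -0.67580522,  0.59957831,  0.82531691, -0.12651799,
        0.3806454 ]), 'joint_torque': array([ -1.98331296, -24.39167976, -39.52020049,   1.3774794 ,
        -0.18311009,  -0.43777096]), 'tool_pos': array([ 0.34016672, -0.40507232,  0.41710468]), 'tcp_rot': array([-2.99280864, -0.2908801 , -0.72357625]), 'wrist_force': array([ 1.01697779, -0.28360015,  0.5347852 ]), 'torque': array([ 0.00400058,  0.14274701, -0.02109994]), 'width': 1.0006526450696411}
```

Call:
arm_command(
  targets="22 -15 20 0 1 0 1; 44 -30 41 0 2 0 1; 66 -46 62 0 3 0 1; 88 -61 82 0 4 0 1; 110 -76 102 -0.5 4.8 0.7 1; 132 -92 123 -0.5 4.8 0.7 1; 154 -107 144 -0.5 4.8 0.7 1; 176 -122 164 -0.5 4.8 0.7 1; 198 -138 185 -0.5 4.8 0.7 1; 217 -152 204 -0.5 4.8 0.7 1",
)

```text
time: 1.82
tool_pos: [0.5913, -0.2, 0.3332]
tcp_rot: [-2.961, -0.269, -0.843]
wrist_force: [-0.2, -0.7, -0.2]
width: 0.997
```

Call:
arm_command(
  targets="0 0 0 0 0 0 1; 0 0 0 0 0 0 1; 0 0 0 0 0 0 1",
)

```text
time: 2.07
tool_pos: [0.5901, -0.2017, 0.3336]
tcp_rot: [-2.961, -0.269, -0.842]
wrist_force: [-0.6, 0.1, -0.2]
width: 1.0
```

```bash
python3 - <<'E'
from h import *
st=bot.read_state(); print(st['q'].round(3),st['joint_vel'].round(3),st['tool_pos'],move([.592,-.2,.335],tgt(10.2)))
p,d=bot.read_camera("wrist"); cv2.imwrite("pics/w1.png",p); np.savez("pics/w1.npz",d=d,pos=st['tool_pos'],rot=st['tcp_rot'])
E
```

```text
[-0.573 -0.155  1.952  0.453  0.972  0.629] [-0.026 -0.011 -0.009  0.002 -0.001  0.001] [ 0.59011327 -0.20170986  0.33360419] (array([ 2.6, -1.3, -0. ]), array([-0.19,  0.24,  0.12]))
```

View pics/w1.png

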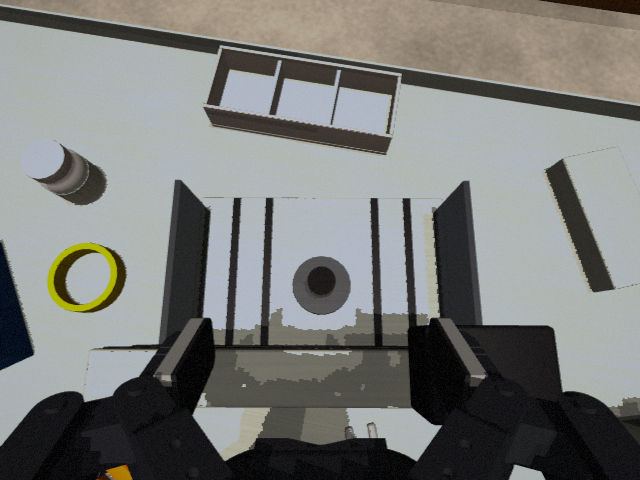

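The wrist view shows the post's black top at (320,280), its flange at (321,285), and the bed grooves at columns ~235, 268, 375 and 407, nearly vertical. I'll measure the stage pose from these.

```bash
cat >> h.py <<'E'
def camfile(f):
    z=np.load(f); return cam("wrist",{'tcp_rot':z['rot'],'tool_pos':z['pos']}),z['d']
E
python3 - <<'E'
from h import *
C,d=camfile("pics/w1.npz"); p=cv2.imread("pics/w1.png"); g=cv2.cvtColor(p,cv2.COLOR_BGR2GRAY)
roi=g[250:320,285:360]
for th in (50,60):
    m=(roi<th).astype(np.uint8); k,l,s,c=cv2.connectedComponentsWithStats(m); i=1+np.argmax(s[1:,4])
    ct=cv2.findContours((l==i).astype(np.uint8),0,1)[0][0]; e=cv2.fitEllipse(ct); u=[e[0][0]+285,e[0][1]+250]
    print(th,s[i],e,u,onz(C,[u],.105))
m=(roi<150).astype(np.uint8); k,l,s,c=cv2.connectedComponentsWithStats(m); i=1+np.argmax(s[1:,4])
ct=cv2.findContours((l==i).astype(np.uint8),0,1)[0][0]; e=cv2.fitEllipse(ct); u=[e[0][0]+285,e[0][1]+250]
print("flange",e,u,onz(C,[u],.068))
# grooves
for c0 in (235,268,375,407):
    pts=[]
    for v in range(203,345,3):
        r=255.-g[v,c0-9:c0+10]; r=np.clip(r-150,0,None)
        if r.sum()>0: pts.append([c0-9+(r*np.arange(19)).sum()/r.sum(),v])
    W=onz(C,pts,.055)[:,:2]; vx,vy,x,y=cv2.fitLine(W.astype(np.float32),cv2.DIST_HUBER,0,.001,.001).ravel(); 
    if vx<0: vx,vy=-vx,-vy
    n=np.array([-vy,vx]); print("groove",np.degrees(np.arctan2(vy,vx)), "lateral of post", n@(np.array([.6355,-.1925])-[x,y]))
P=cloud(C,d); print(P[280,320],P[220,320],P[375,320])
E
```

```text
50 [ 22  17  29  29 630] ((35.94705581665039, 30.545833587646484), (26.95587921142578, 27.946308135986328), 15.514974594116211) [320.9470558166504, 280.5458335876465] [[ 0.63804239 -0.19411617  0.105     ]]
60 [ 22  16  29  32 688] ((36.02153778076172, 31.116559982299805), (27.568675994873047, 29.946630477905273), 2.3979012966156006) [321.0215377807617, 281.1165599822998] [[ 0.63745926 -0.1943028   0.105     ]]
flange ((36.25368118286133, 34.986751556396484), (57.691123962402344, 58.03824996948242), 164.18751525878906) [321.2536811828613, 284.9867515563965] [[ 0.63798822 -0.19449086  0.068     ]]
groove 10.172793 lateral of post -0.10419607873356461
groove 10.213312 lateral of post -0.06367923442693009
groove 10.159109 lateral of post 0.06776154261218924
groove 10.076488 lateral of post 0.1081205256312078
[ 0.63845639 -0.19302018  0.10483127] [ 0.71717791 -0.17849479  0.06014084] [ 0.55950567 -0.20782764  0.24993567]
```

```bash
python3 - <<'E'
from h import *
from scipy.optimize import least_squares
S=[([-1.32389434,.264749677,1.60538811],[.18881868,-.64728723,.22995675],[-3.10781718,-.443983191,3.9e-4]),
([-1.2238312,-.18062224,1.80040299],[.34016672,-.40507232,.41710468],[-2.99280864,-.2908801,-.72357625])]
st=bot.read_state(); S.append((st['q'][:3],st['tool_pos'],st['tcp_rot']))
def wr(x,q):
    l2,l3,h,d=x; r=l2*np.sin(q[1])+l3*np.sin(q[1]+q[2]); z=h+l2*np.cos(q[1])+l3*np.cos(q[1]+q[2])
    return R.from_euler('z',q[0]).apply([r,d,z])
def f(x):
    o=[]
    for q,p,r in S: o+=list(wr(x[:4],q)+R.from_rotvec(r).apply([0,0,x[4]])-np.array(p))
    return o
s=least_squares(f,[.45,.45,.2,0,.3]); print(s.x.round(4),np.abs(s.fun).max())
l2,l3,h,d,L=s.x
def chk(p,M):
    w=np.array(p)-L*M[:,2]; r=np.sqrt(w[0]**2+w[1]**2-d*d); D=np.hypot(r,w[2]-h)
    c=(D*D-l2*l2-l3*l3)/(2*l2*l3); q3=np.arccos(np.clip(c,-1,1)); q2=np.arctan2(r,w[2]-h)-np.arctan2(l3*np.sin(q3),l2+l3*np.cos(q3))
    q1=np.arctan2(w[1],w[0])-np.arctan2(d,r)
    N=(R.from_euler('z',q1)*R.from_euler('y',q2+q3)).inv()*R.from_matrix(M); e=N.as_euler('ZYZ'); 
    return np.array([q1,q2,q3,e[0],e[1],(e[2]-np.pi/2+np.pi)%(2*np.pi)-np.pi]).round(2)
print("check now",chk(st['tool_pos'],R.from_rotvec(st['tcp_rot']).as_matrix()),st['q'].round(2))
f36=np.array([np.cos(np.radians(36)),np.sin(np.radians(36)),0]);O=np.array([.580,.280,.065])
for s_ in (0,60,100,150): 
    p=O-.116*f36+[0,0,.030]-s_*.001*tgt(36)[:,2]; print(s_,p.round(3),chk(p,tgt(36)))
f10=np.array([np.cos(np.radians(10.15)),np.sin(np.radians(10.15)),0]);Q=np.array([.638,-.1943,.115])
for back in (0,.05,.1,.15,.2,.25): 
    p=Q-(.116+back)*f10+[0,0,.030]; print(back,p.round(3),chk(p,tgt(10.15)))
open("h.py","a").write(f'''
l2,l3,h_,d_,L_={list(map(float,s.x))}
def chk(p,M):
    w=np.array(p)-L_*M[:,2]; r=np.sqrt(w[0]**2+w[1]**2-d_*d_); D=np.hypot(r,w[2]-h_)
    c=(D*D-l2*l2-l3*l3)/(2*l2*l3); q3=np.arccos(np.clip(c,-1,1)); q2=np.arctan2(r,w[2]-h_)-np.arctan2(l3*np.sin(q3),l2+l3*np.cos(q3))
    q1=np.arctan2(w[1],w[0])-np.arctan2(d_,r)
    N=(R.from_euler('z',q1)*R.from_euler('y',q2+q3)).inv()*R.from_matrix(M); e=N.as_euler('ZYZ')
    return np.array([q1,q2,q3,e[0],e[1],(e[2]-np.pi/2+np.pi)%(2*np.pi)-np.pi]).round(2)
''')
E
```

```text
[0.5113 0.5659 0.2508 0.025  0.3475] 6.367070448970447e-05
check now [-0.57 -0.16  1.95  0.45  0.97  0.63] [-0.57 -0.16  1.95  0.45  0.97  0.63]
0 [0.486 0.212 0.095] [ 0.23 -0.16  2.43  0.56  0.4   0.7 ]
60 [0.46  0.193 0.146] [ 0.19 -0.32  2.44  0.45  0.55  0.81]
100 [0.443 0.181 0.18 ] [ 0.16 -0.42  2.44  0.4   0.66  0.84]
150 [0.422 0.165 0.222] [ 0.12 -0.54  2.42  0.37  0.8   0.86]
0 [ 0.524 -0.215  0.145] [-0.68 -0.09  2.26  0.67  0.7   0.24]
0.05 [ 0.475 -0.224  0.145] [-0.78 -0.16  2.32  0.68  0.76  0.16]
0.1 [ 0.425 -0.232  0.145] [-0.9  -0.23  2.38  0.68  0.83  0.07]
0.15 [ 0.376 -0.241  0.145] [-1.03 -0.28  2.42  0.68  0.91 -0.03]
0.2 [ 0.327 -0.25   0.145] [-1.17 -0.33  2.45  0.66  1.   -0.14]
0.25 [ 0.278 -0.259  0.145] [-1.33 -0.36  2.47  0.64  1.09 -0.26]
```

```bash
python3 - <<'E'
from h import *
st=bot.read_state(); p0=st['tool_pos'];M0=R.from_rotvec(st['tcp_rot']).as_matrix()
for p in ([.506,-.02,.32],[.422,.165,.222]): print(move(p,tgt(36)),chk(p,tgt(36)))
E
```

```text
(array([ -50. , -194.5,  -14.1]), array([ 13.5 ,   0.18, -21.83])) [-0.41 -0.35  2.13  0.53  1.12  0.35]
(array([-143.8, -391.4,   43.3]), array([ 13.5 ,   0.18, -21.83])) [ 0.12 -0.54  2.42  0.37  0.8   0.86]
```

Call:
arm_command(
  targets="-10 -39 -3 2 0 -4 1; -20 -78 -6 5 0 -8 1; -30 -117 -9 8 0 -13 1; -40 -156 -12 11 0 -17 1; -50 -195 -14 13.5 0 -21.8 1; -66 -228 -4 13.5 0 -21.8 1; -82 -261 6 13.5 0 -21.8 1; -98 -295 15 13.5 0 -21.8 1; -114 -329 25 13.5 0 -21.8 1; -130 -362 35 13.5 0 -21.8 1",
)

```text
time: 2.95
tool_pos: [0.4344, 0.1375, 0.2367]
tcp_rot: [-2.729, -0.881, -0.782]
wrist_force: [0.7, -0.5, 0.6]
width: 1.001
```

Call:
arm_command(
  targets="-14 -29 8 0 0 0 1; -14 -29 8 0 0 0 1; -14 -29 8 0 0 0 1; -14 -29 8 0 0 0 1",
)

```text
time: 3.28
tool_pos: [0.4125, 0.1561, 0.2236]
tcp_rot: [-2.727, -0.885, -0.782]
wrist_force: [0.5, 0.3, 0.5]
width: 1.001
```

```bash
python3 - <<'E'
from h import *
st=bot.read_state(); print(st['q'].round(3),np.abs(st['joint_vel']).max(),st['tool_pos'],move([.422,.165,.222],tgt(36)))
p,d=bot.read_camera("wrist"); cv2.imwrite("pics/w2.png",p); np.savez("pics/w2.npz",d=d,pos=st['tool_pos'],rot=st['tcp_rot'])
E
```

```text
[ 0.088 -0.567  2.432  0.38   0.822  0.836] 0.0301098991069149 [0.41248228 0.15614528 0.22362178] (array([10.1, -1.6,  8.2]), array([ 0.06,  0.01, -0.04]))
```

View pics/w2.png

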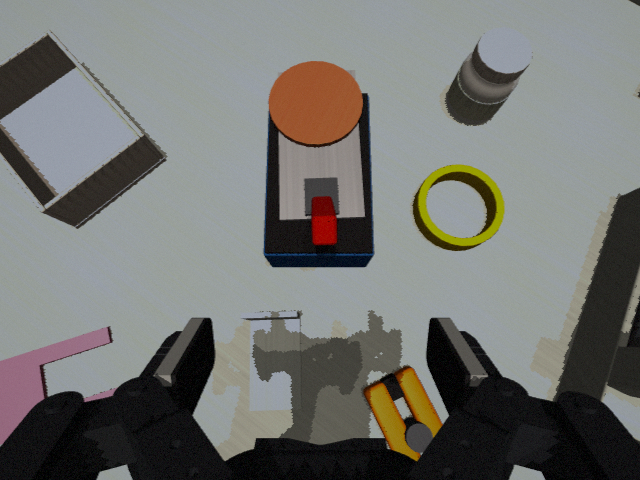

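The view shows the mirror at (316,103), the blade between cols 279–363 with its rear edge at row ~219, and the red handle at (323,222). Fork and rest are nearly aligned with the tool. I'll measure the fork and rest poses.

```bash
cat > forkm.py <<'E'
from h import *
def line(W):
    vx,vy,x,y=cv2.fitLine(np.float32(W[:,:2]),cv2.DIST_HUBER,0,.001,.001).ravel(); return np.array([vx,vy]),np.array([x,y])
def edge(prof,thr,last=False):
    b=prof>thr; i=np.flatnonzero(b[:-1]!=b[1:])
    if len(i)==0: return None
    i=i[-1] if last else i[0]; return i+(thr-prof[i])/(prof[i+1]-prof[i])
E
python3 - <<'E'
from forkm import *
C,d=camfile("pics/w2.npz"); p=cv2.imread("pics/w2.png"); g=cv2.GaussianBlur(cv2.cvtColor(p,cv2.COLOR_BGR2GRAY),(3,3),0).astype(float)
print(g[180,255:385:3].round())
thr=90
Lp=[];Rp=[];Bp=[]
for v in range(155,212,2):
    Lp.append([270+edge(g[v,270:295],thr),v]); Rp.append([350+edge(g[v,350:369],thr,True),v])
for u in list(range(286,308,2))+list(range(340,360,2)): Bp.append([u,205+edge(g[205:232,u],thr)])
z=.070
L=onz(C,Lp,z);Rr=onz(C,Rp,z);B=onz(C,Bp,z)
for n,W in(("L",L),("R",Rr),("B",B)):
    v,x=line(W); print(n,np.degrees(np.arctan2(v[1],v[0])),x)
vl,xl=line(L);vr,xr=line(Rr)
vl*=np.sign(vl[0]);vr*=np.sign(vr[0]); f=(vl+vr);f/=np.linalg.norm(f);n=np.array([-f[1],f[0]])
lat=(n@xl+n@xr)/2; print("width",n@xl-n@xr,"yaw",np.degrees(np.arctan2(f[1],f[0])))
vb,xb=line(B); back=f@xb; O=f*(back+.112)+n*lat; print("fork O",O)
hsv=cv2.cvtColor(p,cv2.COLOR_BGR2HSV); m=cv2.inRange(hsv,(3,100,60),(14,255,255)); m[200:]=0
ct=max(cv2.findContours(m,0,1)[0],key=cv2.contourArea); e=cv2.fitEllipse(ct); M=onz(C,[e[0]],.076)[0]; print("mirror",e,M, "in fork", f@(M[:2]-O)*1000,n@(M[:2]-O)*1000)
# red handle top: 
m=cv2.inRange(hsv,(0,150,40),(5,255,255))|cv2.inRange(hsv,(174,150,40),(180,255,255)); m[:190]=0;m[250:]=0
ys,xs=np.nonzero(m); print("red",xs.min(),xs.max(),ys.min(),ys.max(),xs.mean())
P=cloud(C,d); print("handle pts",P[240,323],P[225,323], "blade z",np.median(P[150:210,285:300,2]),"mirror z",np.median(P[90:115,300:330,2]),"rubber",np.median(P[228:245,275:300,2]))
top=P[228:245,314:334].reshape(-1,3); top=top[top[:,2]>.12]; c=top.mean(0); print("upper end",c,"in fork",f@(c[:2]-O),n@(c[:2]-O))
# rest: rubber/blue rim rear edge & sides
RL=[];RR=[];RB=[]
for v in range(140,250,3):
    a=edge(g[v,255:275],130); b=edge(g[v,362:385],130,True)
    if a: RL.append([255+a,v])
    if b: RR.append([362+b,v])
print(np.array(RL)[::6].round(1).tolist(),np.array(RR)[::6].round(1).tolist())
for nm,W in (("RL",RL),("RR",RR)):
    v,x=line(onz(C,W,.065)); v*=np.sign(v[0]); print(nm,np.degrees(np.arctan2(v[1],v[0])),n@x-lat)
cv2.imwrite("pics/w2c.png",cv2.resize(p[50:280,240:400],None,fx=4,fy=2.6*4/4,interpolation=cv2.INTER_CUBIC))
E
```

```text
[158. 158. 157. 154.  39.  21.  22.  20. 101. 143. 142. 147. 145. 142.
 142. 144. 124.  65.  66.  63.  64.  65.  66.  64.  65.  64.  65.  75.
 140. 141. 143. 142. 140. 142. 137. 135.  40.  22.  27. 144. 158. 158.
 158. 157.]
L 37.925426 [0.49564853 0.26204666]
R 38.12856 [0.532151   0.19423853]
B -51.927147 [0.48785135 0.21346205]
width 0.07590057 yaw 38.026997
fork O [0.5788374  0.27892673]
mirror ((315.1961975097656, 102.48470306396484), (82.43360137939453, 93.58099365234375), 88.56025695800781) [0.57794406 0.28080234 0.076     ] in fork 0.45173890579948717 2.0277756748524243
red 311 337 196 244 323.2305025996534
handle pts [0.46096984 0.18787027 0.13550538] [0.46840643 0.19328717 0.14128371] blade z 0.06989209941174895 mirror z 0.07582479969283878 rubber 0.06500215057819408
upper end [0.46277568 0.18879767 0.138781  ] in fork -0.14694664055053888 0.0005012944043460019
[[266.2, 140.0], [265.8, 158.0], [265.0, 176.0], [264.2, 194.0], [263.9, 212.0], [263.0, 230.0], [262.4, 248.0]] [[370.5, 140.0], [371.2, 158.0], [371.7, 176.0], [372.6, 194.0], [372.7, 212.0], [373.6, 230.0], [374.1, 248.0]]
RL 35.926754 0.0519059
RR 35.86497 -0.047561184
```

View pics/w2c.png

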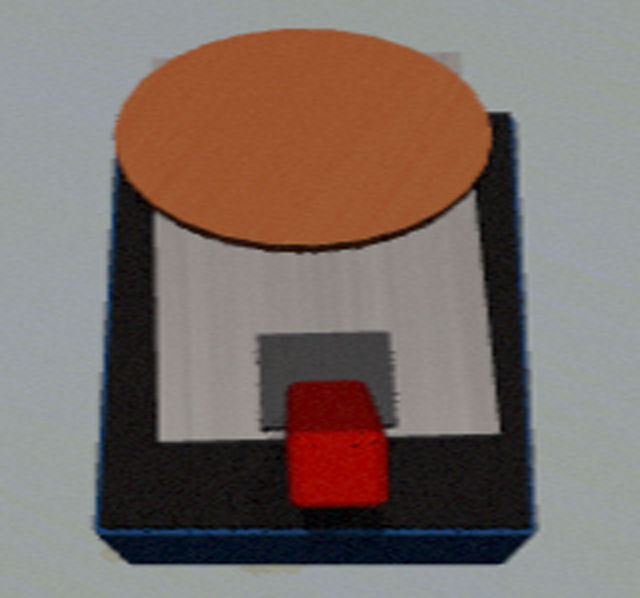

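```bash
cat >> h.py <<'E'
FO=np.array([.5788,.2789,.065]); FY=38.03
PO=np.array([.638,-.1943,.105]); PY=10.15
def tcp_for(o,yaw,dx=0):
    f=np.array([np.cos(np.radians(yaw)),np.sin(np.radians(yaw)),0]); return np.array(o)+(-.1159+dx)*f+[0,0,.0299]
E
python3 - <<'E'
from h import *
M=tgt(FY); G=tcp_for(FO,FY); print(G, chk(G,M)); st=bot.read_state(); print(st['time'],np.abs(st['joint_vel']).max())
print(move(G-.06*M[:,2],M)); print(move(G,M))
E
```

```text
[0.48750693 0.20749702 0.0949    ] [ 0.2  -0.15  2.43  0.61  0.43  0.6 ]
3.3333 0.012302674297314438
(array([ 8.4,  2.9, 97.6]), array([ 1.17, -0.01, -1.81]))
(array([  8.3,   1.7, 157.6]), array([ 1.17, -0.01, -1.81]))
```

Call:
arm_command(
  targets="3 1 25 0.6 0 -0.9 1; 6 2 50 1.2 0 -1.8 1; 8.4 2.9 75 1.2 0 -1.8 1; 8.4 2.9 97.6 1.2 0 -1.8 1; 8.4 2.9 97.6 1.2 0 -1.8 1; 8.4 2.9 97.6 1.2 0 -1.8 1",
  newtons=100,
)

```text
time: 3.83
tool_pos: [0.4614, 0.1878, 0.1431]
tcp_rot: [-2.703, -0.93, -0.766]
wrist_force: [-0.4, 0.0, 0.6]
width: 1.001
```

```bash
python3 - <<'E'
from h import *
M=tgt(FY); G=tcp_for(FO,FY); print(move(G,M),bot.read_state()['time'])
E
```

```text
(array([ 2.5,  0.8, 58.1]), array([-0.18,  0.27, -0.12])) 3.8333
```

Call:
arm_command(
  targets="1.5 0.4 15 0 0.2 0 1; 2.5 0.8 30 0 0.2 0 1; 2.5 0.8 45 0 0.2 0 1; 2.5 0.8 58 0 0.2 0 1; 2.5 0.8 58 0 0.2 0 1; 2.5 0.8 58 0 0.2 0 1",
)

```text
time: 4.33
tool_pos: [0.4877, 0.2082, 0.097]
tcp_rot: [-2.699, -0.931, -0.776]
wrist_force: [-0.3, 0.4, 0.1]
width: 1.002
```

```bash
python3 - <<'E'
from h import *
M=tgt(FY); G=tcp_for(FO,FY); print(move(G,M),bot.read_state()['time'],bot.read_state()['wrist_force'])
st=bot.read_state()
p,d=bot.read_camera("wrist"); cv2.imwrite("pics/w3.png",p); np.savez("pics/w3.npz",d=d,pos=st['tool_pos'],rot=st['tcp_rot'])
E
```

```text
(array([-1.6,  0.4,  1.5]), array([-0.14, -0.12, -0.01])) 4.3333 [-0.26204398  0.4475311   0.12539268]
```

View pics/w3.png

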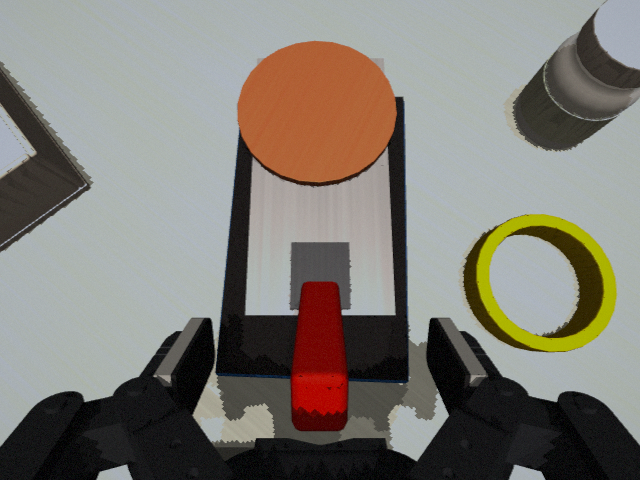

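Before closing: the handle is centred between the open fingers (handle col ~320, finger pads at 213 and 428), with the mirror at (317,112). Closing now.

Call:
arm_command(
  targets="0 0 0 0 0 0 0; 0 0 0 0 0 0 0; 0 0 0 0 0 0 0; 0 0 0 0 0 0 0; 0 0 0 0 0 0 0; 0 0 0 0 0 0 0; 0 0 0 0 0 0 0; 0 0 0 0 0 0 0; 0 0 0 0 0 0 0; 0 0 0 0 0 0 0",
  newtons=100,
)

```text
time: 5.22
tool_pos: [0.487, 0.2088, 0.0962]
tcp_rot: [-2.699, -0.933, -0.775]
wrist_force: [-3.4, -2.3, 5.8]
width: 0.197
```

```bash
python3 - <<'E'
from forkm import *
st=bot.read_state(); print(st['time'],st['width'],st['wrist_force'].round(2),st['torque'].round(2),st['tool_pos'],st['tcp_rot'])
p,d=bot.read_camera("wrist"); cv2.imwrite("pics/w4.png",p); np.savez("pics/w4.npz",d=d,pos=st['tool_pos'],rot=st['tcp_rot'])
M=R.from_rotvec(st['tcp_rot']).as_matrix()
print("tool z",M[:,2],"y",M[:,1])
E
```

```text
5.2167 0.1971964549401198 [-3.44 -2.28  5.78] [-0.39  0.2  -0.07] [0.48700226 0.20876062 0.09619589] [-2.69873834 -0.93295592 -0.77517164]
tool z [ 0.41662429  0.32964312 -0.84720695] y [ 0.61803538 -0.78614785 -0.00195901]
```

View pics/w4.png

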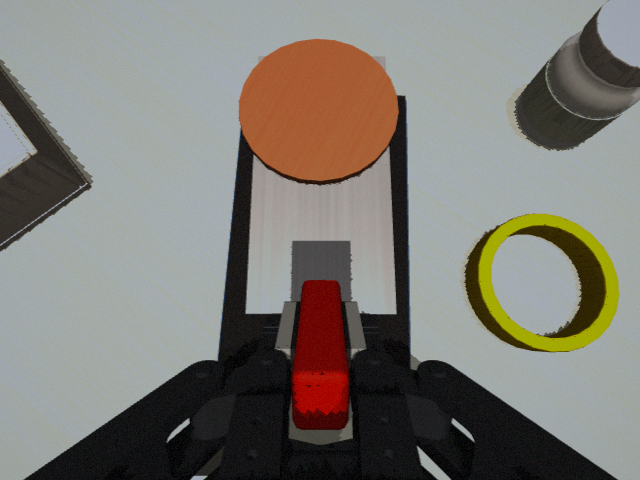

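```bash
cat >> forkm.py <<'E'
def measure(img,npz,thr=90):
    C,d=camfile(npz); p=cv2.imread(img); g=cv2.GaussianBlur(cv2.cvtColor(p,cv2.COLOR_BGR2GRAY),(3,3),0).astype(float)
    Lp=[];Rp=[];Bp=[]
    for v in range(200,300,3):
        a=edge(g[v,232:262],thr);b=edge(g[v,380:402],thr,True)
        if a:Lp.append([232+a,v])
        if b:Rp.append([380+b,v])
    for u in list(range(254,270,2))+list(range(370,390,2)):
        a=edge(g[295:335,u],thr)
        if a:Bp.append([u,295+a])
    z=.070; (vl,xl),(vr,xr),(vb,xb)=[line(onz(C,q,z)) for q in (Lp,Rp,Bp)]
    vl*=np.sign(vl[0]);vr*=np.sign(vr[0]);f=vl+vr;f/=np.linalg.norm(f);n=np.array([-f[1],f[0]]);lat=(n@xl+n@xr)/2
    O=f*(f@xb+.112)+n*lat
    hsv=cv2.cvtColor(p,cv2.COLOR_BGR2HSV); m=cv2.inRange(hsv,(3,100,60),(14,255,255)); m[200:]=0
    ct=max(cv2.findContours(m,0,1)[0],key=cv2.contourArea); e=cv2.fitEllipse(ct); M=onz(C,[e[0]],.076)[0]
    print("width",n@xl-n@xr,"yaws",[np.degrees(np.arctan2(v[1],v[0])).round(2) for v in (vl,vr,vb)],"O",O.round(4),"mir in fork mm",(1000*f@(M[:2]-O)).round(2),(1000*n@(M[:2]-O)).round(2))
    return O,np.degrees(np.arctan2(f[1],f[0]))
E
python3 - <<'E'
from forkm import *
for k in (3,4): print(measure(f"pics/w{k}.png",f"pics/w{k}.npz"))
E
```

```text
width 0.0763146 yaws [np.float32(37.99), np.float32(38.14), np.float32(-51.95)] O [0.5788 0.2789] mir in fork mm -0.26 1.83
(array([0.5788335 , 0.27894533], dtype=float32), np.float32(38.06673))
width 0.07620081 yaws [np.float32(37.91), np.float32(38.04), np.float32(-52.03)] O [0.5789 0.2794] mir in fork mm -0.28 1.67
(array([0.57893  , 0.2794456], dtype=float32), np.float32(37.974365))
```

```bash
python3 - <<'E'
from h import *
st=bot.read_state()
np.savez("grip.npz",p=st['tool_pos'],r=st['tcp_rot'],o=[.5789,.2793,.065],yaw=37.99)
open("h.py","a").write('''
def tool_for(o,yaw):
    z=np.load("grip.npz"); M0=R.from_rotvec(z['r']).as_matrix(); Y0=R.from_euler('z',float(z['yaw']),degrees=True).as_matrix()
    Y=R.from_euler('z',yaw,degrees=True).as_matrix(); D=Y@Y0.T
    return np.array(o)+D@(z['p']-z['o']), D@M0
''')
E
python3 - <<'E'
from h import *
for o,y in [((.5789,.2793,.065),38),((.5789,.2793,.17),38),((.53,.20,.20),32),((.49,.08,.20),24),((.46,.0,.20),18),((.45,-.07,.2),14),((.44,-.14,.2),12),((.441,-.229,.16),10.15),((.441,-.229,.12),10.15),((.638,-.1943,.12),10.15),((.638,-.1943,.088),10.15)]:
    p,M=tool_for(o,y); print(o,p.round(3),chk(p,M))
E
```

```text
(0.5789, 0.2793, 0.065) [0.487 0.209 0.096] [ 0.2  -0.15  2.43  0.62  0.43  0.6 ]
(0.5789, 0.2793, 0.17) [0.487 0.209 0.201] [ 0.2  -0.31  2.33  0.4   0.66  0.84]
(0.53, 0.2, 0.2) [0.431 0.139 0.231] [ 0.06 -0.54  2.41  0.36  0.81  0.88]
(0.49, 0.08, 0.2) [0.384 0.034 0.231] [-0.31 -0.72  2.49  0.44  0.99  0.67]
(0.46, 0.0, 0.2) [ 0.35  -0.035  0.231] [-0.62 -0.79  2.51  0.5   1.12  0.49]
(0.45, -0.07, 0.2) [ 0.337 -0.097  0.231] [-0.85 -0.74  2.49  0.54  1.17  0.31]
(0.44, -0.14, 0.2) [ 0.326 -0.163  0.231] [-1.05 -0.63  2.45  0.57  1.2   0.13]
(0.441, -0.229, 0.16) [ 0.327 -0.248  0.191] [-1.17 -0.4   2.4   0.62  1.1  -0.06]
(0.441, -0.229, 0.12) [ 0.327 -0.248  0.151] [-1.17 -0.34  2.44  0.66  1.02 -0.13]
(0.638, -0.1943, 0.12) [ 0.524 -0.214  0.151] [-0.69 -0.1   2.26  0.67  0.71  0.25]
(0.638, -0.1943, 0.088) [ 0.524 -0.214  0.119] [-0.69 -0.05  2.28  0.73  0.66  0.18]
```

```bash
cat >> h.py <<'E'
def rows(wps, steps):
    """wps: (o,yaw) list; steps: rows count for each; prints tool-axes rows from measured pose"""
    st=bot.read_state(); p0=st['tool_pos'];M0=R.from_rotvec(st['tcp_rot']).as_matrix()
    for (o,y) in wps:
        p,M=tool_for(o,y); a,b=move(p,M,p0,M0); print(o,y,"->",a,b)
def forknow():
    st=bot.read_state(); z=np.load("grip.npz"); M0=R.from_rotvec(z['r']).as_matrix(); M=R.from_rotvec(st['tcp_rot']).as_matrix()
    D=M@M0.T; Y0=R.from_euler('z',float(z['yaw']),degrees=True).as_matrix()
    o=st['tool_pos']-D@(z['p']-z['o']); e=R.from_matrix(D@Y0).as_euler('ZYX',degrees=True)
    return o.round(4),e.round(2),st['time'],st['wrist_force'].round(1),st['torque'].round(2),st['width']
E
python3 - <<'E'
from h import *
rows([((.5789,.2793,.080),37.99),((.5789,.2793,.165),37.99)],0)
E
```

```text
(0.5789, 0.2793, 0.08) 37.99 -> [  8.   -0.  -12.7] [0. 0. 0.]
(0.5789, 0.2793, 0.165) 37.99 -> [ 53.1  -0.2 -84.7] [0. 0. 0.]
```

Call:
arm_command(
  targets="0.5 0 -0.8 0 0 0 0; 1.5 0 -2.4 0 0 0 0; 3 0 -4.8 0 0 0 0; 4.5 0 -7.2 0 0 0 0; 6 0 -9.6 0 0 0 0; 7.5 0 -12 0 0 0 0; 8 0 -12.7 0 0 0 0; 8 0 -12.7 0 0 0 0; 8 0 -12.7 0 0 0 0; 8 0 -12.7 0 0 0 0",
)

```text
time: 6.1
tool_pos: [0.4866, 0.2087, 0.1106]
tcp_rot: [-2.699, -0.933, -0.774]
wrist_force: [-0.7, 0.2, -3.1]
width: 0.196
```

```bash
python3 - <<'E'
from h import *
print(forknow()); st=bot.read_state()
p,d=bot.read_camera("wrist"); cv2.imwrite("pics/w5.png",p); np.savez("pics/w5.npz",d=d,pos=st['tool_pos'],rot=st['tcp_rot'])
for k in (4,5):
    p=cv2.imread(f"pics/w{k}.png");C,d=camfile(f"pics/w{k}.npz")
    hsv=cv2.cvtColor(p,cv2.COLOR_BGR2HSV); m=cv2.inRange(hsv,(3,100,60),(14,255,255)); m[200:]=0
    ct=max(cv2.findContours(m,0,1)[0],key=cv2.contourArea); print(cv2.fitEllipse(ct))
    P=cloud(C,d); mm=cv2.erode(m,np.ones((9,9)))>0; q=P[mm]; q=q[np.abs(q[:,2]-np.median(q[:,2]))<.01]; A=np.c_[q[:,:2]-q[:,:2].mean(0),np.ones(len(q))]; print("plane slope mrad",np.linalg.lstsq(A,q[:,2],rcond=None)[0]*1000)
E
```

```text
(array([0.5785, 0.2792, 0.0793]), array([37.98,  0.06,  0.04]), 6.1, array([-0.7,  0.2, -3.1]), array([-0.38,  0.53,  0.06]), 0.19627345908558944)
((318.05767822265625, 109.72945404052734), (140.8661346435547, 158.94708251953125), 89.00164031982422)
plane slope mrad [-1.1156368  -0.72812971 75.93753337]
((317.8832702636719, 110.07557678222656), (140.48658752441406, 158.52230834960938), 89.39036560058594)
plane slope mrad [-4.39998939 -0.97702764 89.96492823]
```

View pics/w5.png

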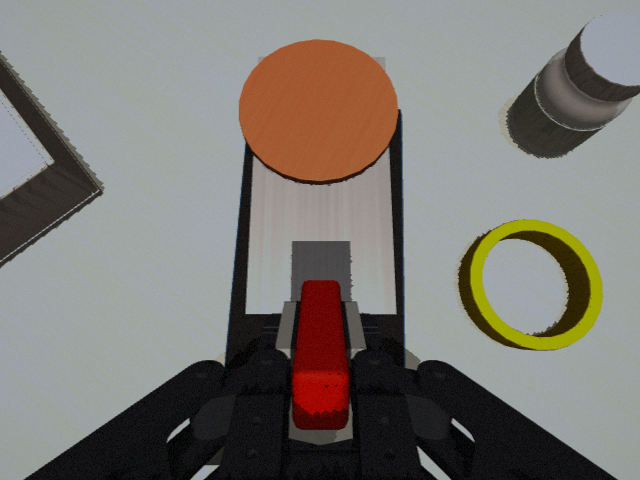

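Lifted cleanly: the load reads 3.1 N, the mirror stays put at (318,110), and it is level to about 0.3°. Continuing up and across.

```bash
python3 - <<'E'
from h import *
rows([((.5785,.2792,.12),37.99),((.5785,.2792,.165),37.99),((.565,.255,.185),36.5)],0)
E
```

```text
(0.5785, 0.2792, 0.12) 37.99 -> [ 21.6  -0.1 -34.5] [-0.03  0.06 -0.03]
(0.5785, 0.2792, 0.165) 37.99 -> [ 45.5  -0.2 -72.6] [-0.03  0.06 -0.03]
(0.565, 0.255, 0.185) 36.5 -> [  34.5    7.4 -103.1] [-0.82  0.06  1.23]
```

Call:
arm_command(
  targets="2 0 -3.5 0 0 0 0; 6 0 -9.5 0 0 0 0; 11 0 -17.5 0 0 0 0; 16.5 0 -26 0 0 0 0; 22 0 -35 0 0 0 0; 28 0 -44 0 0 0 0; 34 0 -54 0 0 0 0; 39 0 -62 0 0 0 0; 43 0 -69 0 0 0 0; 45.5 0 -72.6 0 0 0 0",
)

```text
time: 6.98
tool_pos: [0.4876, 0.2087, 0.1985]
tcp_rot: [-2.698, -0.933, -0.777]
wrist_force: [0.5, -0.0, -2.3]
width: 0.196
```

```bash
python3 - <<'E'
from h import *
print(forknow())
# transport path: dense O points with ramp
rows([((.575,.270,.170),37.5),((.567,.252,.177),36.5),((.553,.225,.185),35),((.535,.19,.19),33),((.518,.155,.19),31)],0)
E
```

```text
(array([0.5796, 0.2792, 0.1674]), array([ 3.797e+01, -8.000e-02, -3.000e-02]), 6.9833, array([ 0.5, -0. , -2.3]), array([-0.44,  0.48,  0.02]), 0.19596978665056217)
(0.575, 0.27, 0.17) 37.5 -> [-6.3  3.5 -7.2] [-0.22 -0.08  0.42]
(0.567, 0.252, 0.177) 36.5 -> [-17.3  10.7 -22.4] [-0.76 -0.08  1.27]
(0.553, 0.225, 0.185) 35 -> [-36.3  20.2 -43.9] [-1.55 -0.08  2.54]
(0.535, 0.19, 0.19) 33 -> [-63.7  32.6 -67. ] [-2.62 -0.07  4.23]
(0.518, 0.155, 0.19) 31 -> [-92.9  45.6 -85.4] [-3.68 -0.07  5.92]
```

Call:
arm_command(
  targets="-2 1 -2 0 0 0 0; -6.3 3.5 -7.2 -0.2 0 0.4 0; -11.5 7 -14.5 -0.5 0 0.8 0; -17.3 10.7 -22.4 -0.8 0 1.3 0; -26.5 15.5 -33 -1.2 0 1.9 0; -36.3 20.2 -43.9 -1.6 0 2.5 0; -49 26 -55.5 -2.1 0 3.4 0; -63.7 32.6 -67 -2.6 0 4.2 0; -78 39 -76 -3.1 0 5 0; -92.9 45.6 -85.4 -3.7 0 5.9 0",
)

```text
time: 7.82
tool_pos: [0.4164, 0.0949, 0.2191]
tcp_rot: [-2.778, -0.773, -0.796]
wrist_force: [-0.7, -0.1, -2.9]
width: 0.198
```

```bash
python3 - <<'E'
from h import *
print(forknow())
rows([((.502,.12,.19),29),((.486,.08,.19),26.5),((.470,.04,.19),24),((.456,0,.19),21.5),((.445,-.04,.19),19)],0)
E
```

```text
(array([0.5162, 0.1537, 0.1878]), array([30.94,  0.07, -0.  ]), 7.8167, array([-0.7, -0.1, -2.9]), array([-0.37,  0.59,  0.  ]), 0.1982926741661445)
(0.502, 0.12, 0.19) 29 -> [-23.9  17.5 -17.4] [-1.03  0.07  1.65]
(0.486, 0.08, 0.19) 26.5 -> [-52.7  38.5 -35.5] [-2.36  0.08  3.77]
(0.47, 0.04, 0.19) 24 -> [-81.4  59.4 -53.5] [-3.68  0.08  5.88]
(0.456, 0, 0.19) 21.5 -> [-108.4   81.4  -70.4] [-5.01  0.09  8.  ]
(0.445, -0.04, 0.19) 19 -> [-133.   105.   -85.9] [-6.34  0.09 10.12]
```

Call:
arm_command(
  targets="-12 9 -9 -0.5 0 0.8 0; -24 17.5 -17.4 -1 0 1.6 0; -38 28 -26.5 -1.7 0 2.7 0; -52.7 38.5 -35.5 -2.4 0 3.8 0; -67 49 -44.5 -3 0 4.8 0; -81.4 59.4 -53.5 -3.7 0 5.9 0; -95 70.5 -62 -4.3 0 6.9 0; -108.4 81.4 -70.4 -5 0 8 0; -121 93 -78 -5.7 0 9.1 0; -133 105 -86 -6.3 0 10.1 0",
)

```text
time: 8.65
tool_pos: [0.3352, -0.0769, 0.221]
tcp_rot: [-2.893, -0.487, -0.829]
wrist_force: [-0.4, -0.1, -3.3]
width: 0.198
```

```bash
python3 - <<'E'
from h import *
print(forknow(),bot.read_state()['q'].round(2))
e=PO[:2]-.20*np.array([np.cos(np.radians(PY)),np.sin(np.radians(PY))])-.0018*np.array([-np.sin(np.radians(PY)),np.cos(np.radians(PY))]); print(e)
rows([((.439,-.08,.185),16.5),((.436,-.12,.175),14.5),((.436,-.16,.160),12.5),((.438,-.20,.145),11),((.4408,-.2313,.13),10.15)],0)
E
```

```text
(array([ 0.445 , -0.0402,  0.1896]), array([18.96,  0.11, -0.05]), 8.65, array([-0.4, -0.1, -3.3]), array([-0.24,  0.58, -0.06]), 0.19810143545429312) [-0.82 -0.74  2.51  0.55  1.18  0.25]
[ 0.44144725 -0.23131699]
(0.439, -0.08, 0.185) 16.5 -> [-18.3  30.7  -5.8] [-1.26  0.12  2.11]
(0.436, -0.12, 0.175) 14.5 -> [-36.9  63.4  -5.7] [-2.32  0.12  3.81]
(0.436, -0.16, 0.16) 12.5 -> [-55.6  97.2   0.3] [-3.38  0.12  5.51]
(0.438, -0.2, 0.145) 11 -> [-72.7 132.7   7.3] [-4.18  0.12  6.78]
(0.4408, -0.2313, 0.13) 10.15 -> [-86.8 161.5  16.1] [-4.63  0.13  7.5 ]
```

Call:
arm_command(
  targets="-9 15 -3 -0.6 0 1 0; -18 30.7 -5.8 -1.3 0 2.1 0; -27.5 47 -6 -1.8 0 3 0; -37 63.4 -5.7 -2.3 0 3.8 0; -46 80 -3 -2.9 0 4.7 0; -55.6 97.2 0.3 -3.4 0 5.5 0; -64.5 115 4 -3.8 0 6.2 0; -72.7 132.7 7.3 -4.2 0 6.8 0; -79 145 11 -4.4 0 7.1 0; -83 154 13.5 -4.6 0.1 7.4 0",
)

```text
time: 9.48
tool_pos: [0.3267, -0.2435, 0.1649]
tcp_rot: [-2.959, -0.269, -0.848]
wrist_force: [0.3, -0.6, -3.0]
width: 0.198
```

Call:
arm_command(
  targets="-2.5 5 2 0 0 0 0; -3.5 7.5 2.6 0 0 0.1 0; -3.5 7.5 2.6 0 0 0.1 0; -3.5 7.5 2.6 0 0 0.1 0; -3.5 7.5 2.6 0 0 0.1 0",
)

```text
time: 9.9
tool_pos: [0.3274, -0.2493, 0.1618]
tcp_rot: [-2.956, -0.271, -0.85]
wrist_force: [1.7, 0.1, -3.6]
width: 0.202
```

```bash
python3 - <<'E'
from h import *
print(forknow(),bot.read_state()['q'].round(2)); st=bot.read_state()
p,d=bot.read_camera("wrist"); cv2.imwrite("pics/w6.png",p); np.savez("pics/w6.npz",d=d,pos=st['tool_pos'],rot=st['tcp_rot'])
p,d=bot.read_camera("side"); cv2.imwrite("pics/s6.png",cv2.resize(p[120:330,220:460],None,fx=3,fy=2.8,interpolation=cv2.INTER_CUBIC))
p=cv2.imread(f"pics/w6.png");C,d=camfile(f"pics/w6.npz")
hsv=cv2.cvtColor(p,cv2.COLOR_BGR2HSV); m=cv2.inRange(hsv,(3,100,60),(14,255,255)); m[200:]=0
ct=max(cv2.findContours(m,0,1)[0],key=cv2.contourArea); print(cv2.fitEllipse(ct))
E
```

```text
(array([ 0.4416, -0.2294,  0.1306]), array([1.034e+01, 1.000e-02, 8.000e-02]), 9.9, array([ 1.7,  0.1, -3.6]), array([-0.12,  0.61, -0.  ]), 0.20227472609346647) [-1.17 -0.35  2.43  0.65  1.04 -0.12]
((317.33282470703125, 109.8126449584961), (140.7981414794922, 159.2366180419922), 89.74351501464844)
```

View pics/w6.png

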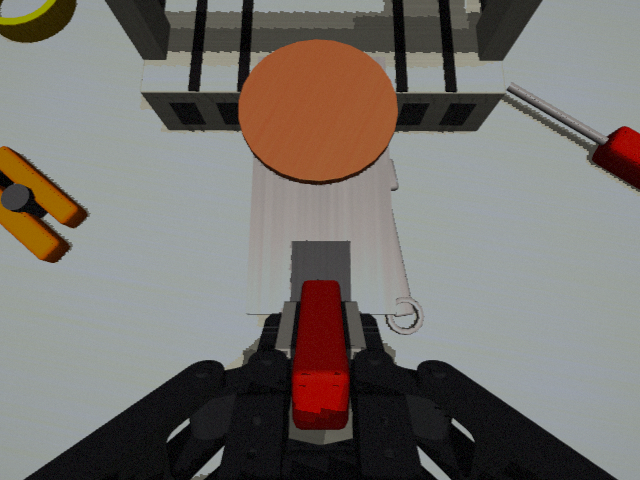

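View pics/s6.png

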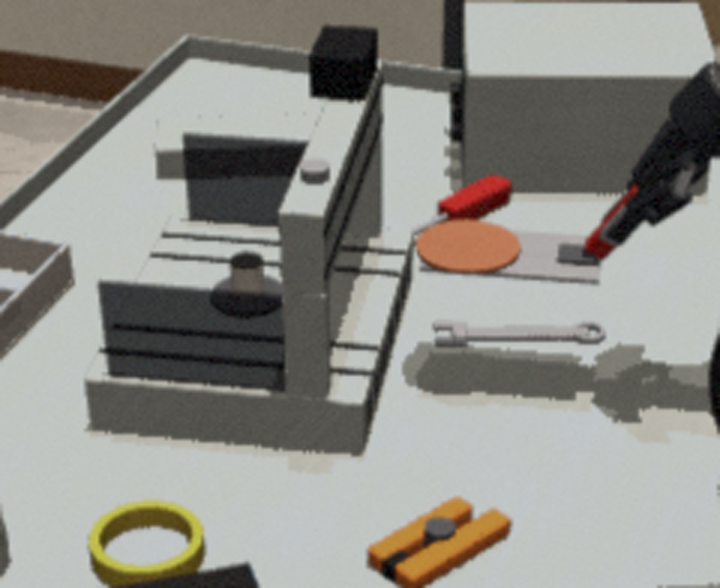

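```bash
cat >> h.py <<'E'
TO=np.array([.6386,-.1964]); fd=np.array([np.cos(np.radians(PY)),np.sin(np.radians(PY))])
def st_o(dx,z): a=TO+dx*fd; return (round(float(a[0]),4),round(float(a[1]),4),z)
E
python3 - <<'E'
from h import *
rows([(st_o(x,z),PY) for x,z in ((-.198,.128),(-.19,.126),(-.15,.125),(-.10,.125),(-.05,.125),(-.02,.125))],0)
E
```

```text
(0.4437, -0.2313, 0.128) 10.15 -> [-0.   1.8  3.1] [-0.17  0.01  0.13]
(0.4516, -0.2299, 0.126) 10.15 -> [5.7 1.9 9.1] [-0.17  0.01  0.13]
(0.4909, -0.2228, 0.125) 10.15 -> [39.   2.1 31.1] [-0.17  0.01  0.13]
(0.5402, -0.214, 0.125) 10.15 -> [81.5  2.5 57.7] [-0.17  0.01  0.13]
(0.5894, -0.2052, 0.125) 10.15 -> [123.8   2.8  84.3] [-0.17  0.01  0.13]
(0.6189, -0.1999, 0.125) 10.15 -> [149.2   3.  100.2] [-0.17  0.01  0.13]
```

Call:
arm_command(
  targets="0 1 2 -0.1 0 0.1 0; 3 1.8 6 -0.2 0 0.1 0; 9 1.9 11.5 -0.2 0 0.1 0; 17 2 17 -0.2 0 0.1 0; 27 2 23 -0.2 0 0.1 0; 39 2.1 31 -0.2 0 0.1 0; 51 2.2 38.5 -0.2 0 0.1 0; 63 2.3 46 -0.2 0 0.1 0; 73 2.4 52.4 -0.2 0 0.1 0; 81.5 2.5 57.7 -0.2 0 0.1 0",
)

```text
time: 10.83
tool_pos: [0.4273, -0.2329, 0.1557]
tcp_rot: [-2.958, -0.267, -0.85]
wrist_force: [0.7, -0.6, -3.3]
width: 0.199
```

```bash
python3 - <<'E'
from h import *
print(forknow())
rows([(st_o(x,z),PY) for x,z in ((-.08,.125),(-.05,.125),(-.02,.125),(-.005,.125),(0,.125))],0)
E
```

```text
(array([ 0.5415, -0.2134,  0.1244]), array([1.019e+01, 1.000e-02, 5.000e-02]), 10.8333, array([ 0.7, -0.6, -3.3]), array([-0.16,  0.63, -0.01]), 0.19929200998787264)
(0.5599, -0.2105, 0.125) 10.15 -> [16.1  0.4  9.4] [-0.06  0.01  0.  ]
(0.5894, -0.2052, 0.125) 10.15 -> [41.5  0.5 25.4] [-0.06  0.01  0.  ]
(0.6189, -0.1999, 0.125) 10.15 -> [66.9  0.6 41.3] [-0.06  0.01  0.  ]
(0.6337, -0.1973, 0.125) 10.15 -> [79.6  0.7 49.3] [-0.06  0.01  0.  ]
(0.6386, -0.1964, 0.125) 10.15 -> [83.8  0.7 51.9] [-0.06  0.01  0.  ]
```

Call:
arm_command(
  targets="9 0.3 5 0 0 0 0; 19 0.4 11 0 0 0 0; 30 0.5 18 0 0 0 0; 41.5 0.5 25.4 0 0 0 0; 52 0.6 32 0 0 0 0; 61 0.6 37.6 0 0 0 0; 69 0.6 42.6 0 0 0 0; 75.5 0.7 46.7 0 0 0 0; 79.6 0.7 49.3 0 0 0 0; 79.6 0.7 49.3 0 0 0 0",
)

```text
time: 11.67
tool_pos: [0.519, -0.2176, 0.1565]
tcp_rot: [-2.958, -0.267, -0.85]
wrist_force: [0.0, 0.6, -2.9]
width: 0.194
```

Call:
arm_command(
  targets="0 0 0 0 0 0 0; 0 0 0 0 0 0 0; 0 0 0 0 0 0 0",
)

```text
time: 11.92
tool_pos: [0.5177, -0.2179, 0.1563]
tcp_rot: [-2.959, -0.265, -0.85]
wrist_force: [-0.5, -0.1, -2.2]
width: 0.196
```

```bash
python3 - <<'E'
from h import *
print(forknow(),bot.read_state()['q'].round(2)); st=bot.read_state()
p,d=bot.read_camera("wrist"); cv2.imwrite("pics/w7.png",p); np.savez("pics/w7.npz",d=d,pos=st['tool_pos'],rot=st['tcp_rot'])
p,d=bot.read_camera("side"); cv2.imwrite("pics/s7.png",cv2.resize(p[120:330,220:460],None,fx=3,fy=2.8,interpolation=cv2.INTER_CUBIC))
p=cv2.imread(f"pics/w7.png");C,d=camfile(f"pics/w7.npz")
hsv=cv2.cvtColor(p,cv2.COLOR_BGR2HSV); m=cv2.inRange(hsv,(3,100,60),(14,255,255)); m[200:]=0
ct=max(cv2.findContours(m,0,1)[0],key=cv2.contourArea); print(cv2.fitEllipse(ct))
rows([(st_o(x,z),PY) for x,z in ((0,.125),(0,.105),(0,.098),(0,.088))],0)
E
```

```text
(array([ 0.6319, -0.1985,  0.125 ]), array([1.01e+01, 3.00e-02, 1.00e-02]), 11.9167, array([-0.5, -0.1, -2.2]), array([-0.12,  0.66, -0.02]), 0.1956169092051468) [-0.7  -0.11  2.25  0.66  0.73  0.25]
((317.98028564453125, 41.63834762573242), (3.623380422592163, 50.2523307800293), 89.94286346435547)
(0.6386, -0.1964, 0.125) 10.15 -> [ 5.7 -0.9  3.8] [ 0.03  0.02 -0.05]
(0.6386, -0.1964, 0.105) 10.15 -> [-4.9 -0.9 20.7] [ 0.03  0.02 -0.05]
(0.6386, -0.1964, 0.098) 10.15 -> [-8.6 -0.9 26.7] [ 0.03  0.02 -0.05]
(0.6386, -0.1964, 0.088) 10.15 -> [-13.9  -0.8  35.1] [ 0.03  0.02 -0.05]
```

View pics/w7.png

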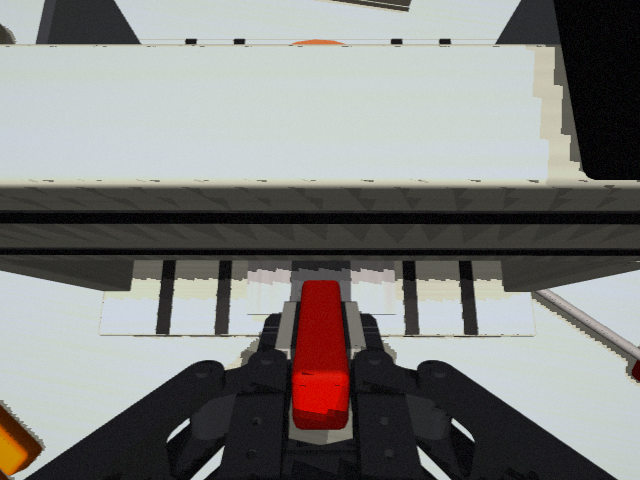

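View pics/s7.png

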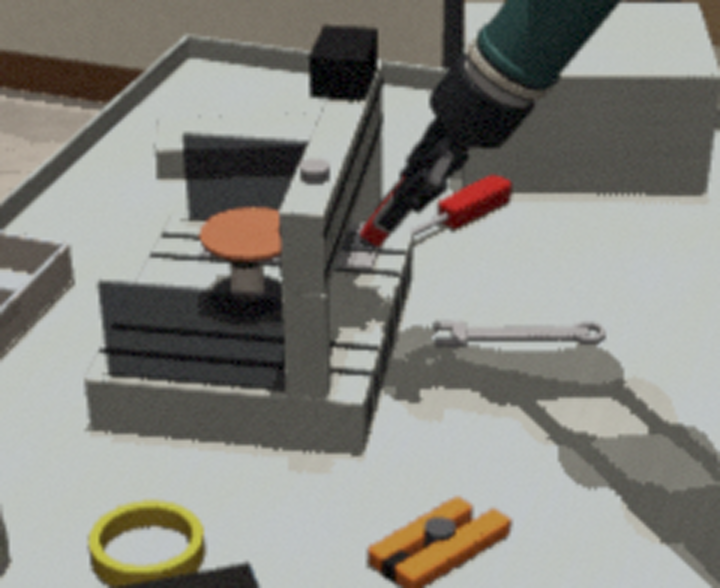

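Mirror sits above the post, gripper clear of the beam. Moving the last ~7 mm, then cross-checking with the top camera.

Call:
arm_command(
  targets="2 -0.3 1.3 0 0 0 0; 4 -0.6 2.6 0 0 0 0; 5.7 -0.9 3.8 0 0 0 0; 5.7 -0.9 3.8 0 0 0 0; 5.7 -0.9 3.8 0 0 0 0; 5.7 -0.9 3.8 0 0 0 0",
)

```text
time: 12.52
tool_pos: [0.5248, -0.2156, 0.1562]
tcp_rot: [-2.959, -0.266, -0.85]
wrist_force: [-0.7, -0.4, -1.9]
width: 0.198
```

```bash
python3 - <<'E'
from h import *
print(forknow()); st=bot.read_state()
C=cam("top")
p,d=bot.read_camera("top"); cv2.imwrite("pics/t8.png",p)
hsv=cv2.cvtColor(p,cv2.COLOR_BGR2HSV); m=cv2.inRange(hsv,(3,100,40),(16,255,255)); m[:,:330]=0;m[:,410:]=0;m[:150]=0;m[215:]=0
cs=cv2.findContours(m,0,1)[0]; print([cv2.contourArea(c) for c in cs]); c=max(cs,key=cv2.contourArea).reshape(-1,2)
W=onz(C,c,.136)[:,:2]; 
# arc points only: exclude beam-cut side (small stage x)
rel=(W-TO)@fd; sel=rel>rel.min()+.006
from scipy.optimize import least_squares
s=least_squares(lambda x:np.hypot(*(W[sel]-x[:2]).T)-x[2],[*TO,.045],loss='soft_l1',f_scale=.001); print("mirror top-cam",s.x)
p0=cv2.imread("pics/top0.png"); 
pt=onz(C,[[365.7,180.85]],.105)[0]; print("post top-cam",pt, "diff stage mm", 1000*(s.x[:2]-pt[:2])@fd,1000*(s.x[:2]-pt[:2])@[-fd[1],fd[0]])
cv2.imwrite("pics/t8c.png",cv2.resize(p[130:250,295:455],None,fx=5,fy=4.6,interpolation=cv2.INTER_CUBIC))
rows([(st_o(x,z),PY) for x,z in ((0,.125),(0,.105),(0,.098),(0,.088))],0)
E
```

```text
(array([ 0.639 , -0.1961,  0.1249]), array([10.14,  0.02,  0.  ]), 12.5167, array([-0.7, -0.4, -1.9]), array([-0.12,  0.66, -0.03]), 0.1982506883262885)
[0.0, 886.0]
mirror top-cam [ 0.64112411 -0.1940245   0.04298909]
post top-cam [ 0.6356089  -0.19252354  0.105     ] diff stage mm 5.1643817573102275 -2.4493996807944054
(0.6386, -0.1964, 0.125) 10.15 -> [-0.3  0.2 -0.2] [ 0.    0.02 -0.02]
(0.6386, -0.1964, 0.105) 10.15 -> [-10.9   0.2  16.7] [ 0.    0.02 -0.02]
(0.6386, -0.1964, 0.098) 10.15 -> [-14.6   0.3  22.6] [ 0.    0.02 -0.02]
(0.6386, -0.1964, 0.088) 10.15 -> [-19.9   0.3  31.1] [ 0.    0.02 -0.02]
```

View pics/t8c.png

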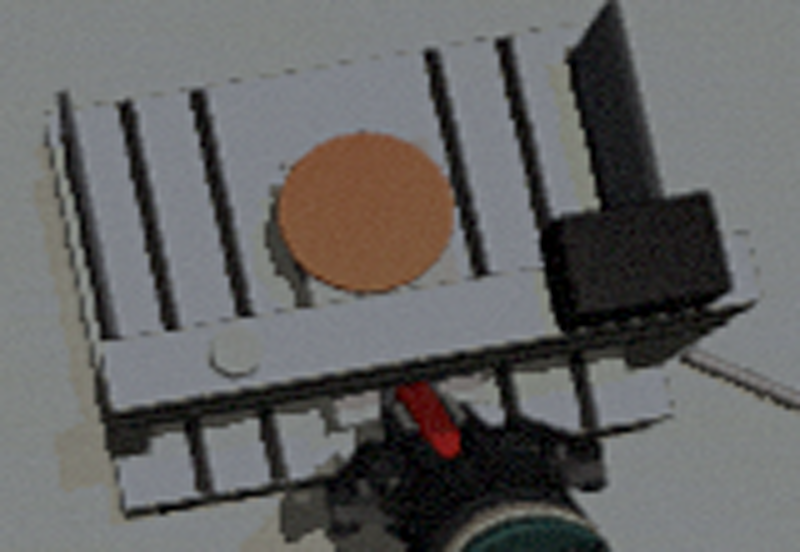

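The top camera disagrees by ~5 mm, but its post blob is oversized (14×15 px instead of 12), so it likely includes the shaded side of the post. I'll re-measure more carefully from the stored images.

```bash
python3 - <<'E'
from h import *
from scipy.optimize import least_squares
C=cam("top"); n=np.array([-fd[1],fd[0]])
p0=cv2.imread("pics/top0.png"); g=cv2.cvtColor(p0,cv2.COLOR_BGR2GRAY)
print(g[172:196,352:382])
# flange contour in top0
m=(cv2.GaussianBlur(g,(3,3),0)<95).astype(np.uint8); m[:,:345]=0;m[:,390:]=0;m[:160]=0;m[205:]=0
k,l,s,c=cv2.connectedComponentsWithStats(m); i=l[182,362]; print(s[i])
ct=max(cv2.findContours((l==i).astype(np.uint8),0,1)[0],key=cv2.contourArea).reshape(-1,2)
W=onz(C,ct,.068)[:,:2]; rel=(W-[.637,-.194])@fd; ok=rel>-.02
r=least_squares(lambda x:np.hypot(*(W[ok]-x[:2]).T)-x[2],[.637,-.194,.034],loss='soft_l1',f_scale=.001); print("flange",r.x,np.abs(r.fun).mean())
p=cv2.imread("pics/t8.png"); hsv=cv2.cvtColor(p,cv2.COLOR_BGR2HSV); m=cv2.inRange(hsv,(3,100,40),(16,255,255)); m[:,:330]=0;m[:,410:]=0;m[:150]=0;m[215:]=0
c=max(cv2.findContours(m,0,1)[0],key=cv2.contourArea).reshape(-1,2); W=onz(C,c,.136)[:,:2]
for t in (-1,-.03,-.02,0):
    ok=(W-[.64,-.194])@fd>t
    a=least_squares(lambda x:np.hypot(*(W[ok]-x[:2]).T)-x[2],[.64,-.194,.044],loss='soft_l1',f_scale=.001); print(t,a.x, np.abs(a.fun).max())
E
```

```text
[[124 123 121 124 122 126 122  92  62  60  47  52  52  54  49  54  54  56
   61  75 104 128 123 124 122 124 120 120 120 119]
 [123 119 123 122 123 100  73  63  54  54  51  53  53  55  56  54  53  58
   53  54  68  95 111 126 121 122 125 121 120 122]
 [119 123 125 121 104  62  55  55  56  56  53  54  38  40  23  31  28  33
   52  53  53  57  87 127 124 123 123 124 123 123]
 [124 126 128 113  61  52  49  55  53  53  48  39  19  25  15  24  14  17
   31  49  53  47  56  99 126 123 123 122 123 120]
 [122 123 119  70  53  54  56  52  56  57  42  20  22  14  19   7  18  11
   12  31  46  49  53  69 104 126 122 120 120 121]
 [123 122 100  49  55  53  57  55  57  52  24  15   8   2  23  24   9  11
   19  26  36  53  53  52  86 126 121 124 121 124]
 [122 118  75  51  52  53  51  57  53  33  24   9  12  11  25  20  15  14
   27  12  28  56  53  54  67 102 125 121 126 121]
 [125 118  51  53  48  53  50  57  53  18  18   5  19  10  12   6   8   9
   13  12  24  51  56  50  51  85 126 126 123 122]
 [113  69  48  55  51  51  55  51  25  28  25  16  16  18  12  10  16  19
   16   1  17  48  54  57 
[... 1546 characters left out ...]
 106  22  35  57  55  59  56  58  56  54  50  52  48
   52  50  30  57 109 119 119 118 117 120 122 123]
 [121 121 124 126 123 123 110  79  26  39  42  53  49  48  38  49  70  95
  120 119 114 117 122 122 121 123 124 122 124 124]
 [122 122 124 123 125 124 124 117 111  79  54  56  92 116 114 114 121 120
  125 127 125 123 125 123 122 124 122 122 119 123]]
[353 171  25  25 506]
flange [ 0.63873101 -0.1946585   0.03309647] 0.0006523738925430431
-1 [ 0.64120206 -0.19402521  0.04295237] 0.0020220473253492327
-0.03 [ 0.64104483 -0.19408089  0.04303925] 0.0019046760514093777
-0.02 [ 0.64099844 -0.19417753  0.04308099] 0.0018346678616701431
0 [ 0.64053818 -0.19455577  0.04346316] 0.0017796350235706054
```

With the black top separated out, the top camera puts the mirror ~2 mm ahead of the post, while the wrist calibration says ~0.4 mm. I'll split the difference (1.4 mm back) while lowering.

```bash
python3 - <<'E'
from h import *
rows([(st_o(x,z),PY) for x,z in ((-.001,.125),(-.001,.110),(-.001,.104),(-.001,.098),(-.001,.088))],0)
E
```

```text
(0.6376, -0.1966, 0.125) 10.15 -> [-1.2  0.2 -0.8] [ 0.    0.02 -0.02]
(0.6376, -0.1966, 0.11) 10.15 -> [-9.1  0.2 11.9] [ 0.    0.02 -0.02]
(0.6376, -0.1966, 0.104) 10.15 -> [-12.3   0.3  17. ] [ 0.    0.02 -0.02]
(0.6376, -0.1966, 0.098) 10.15 -> [-15.5   0.3  22.1] [ 0.    0.02 -0.02]
(0.6376, -0.1966, 0.088) 10.15 -> [-20.8   0.3  30.6] [ 0.    0.02 -0.02]
```

Call:
arm_command(
  targets="-1.2 0.2 -0.5 0 0 0 0; -2.8 0.2 2 0 0 0 0; -5 0.2 5.4 0 0 0 0; -7.1 0.2 8.8 0 0 0 0; -9.1 0.2 11.9 0 0 0 0; -10.3 0.2 13.8 0 0 0 0; -11.3 0.2 15.4 0 0 0 0; -12.3 0.3 17 0 0 0 0; -12.3 0.3 17 0 0 0 0; -12.3 0.3 17 0 0 0 0",
)

```text
time: 13.4
tool_pos: [0.5234, -0.2162, 0.1352]
tcp_rot: [-2.959, -0.266, -0.85]
wrist_force: [0.2, 0.1, -2.5]
width: 0.196
```

```bash
python3 - <<'E'
from h import *
print(forknow())
rows([(st_o(x,z),PY) for x,z in ((-.001,.104),(-.001,.098),(-.001,.088))],0)
E
```

```text
(array([ 0.6376, -0.1968,  0.1039]), array([1.012e+01, 2.000e-02, 1.000e-02]), 13.4, array([ 0.2,  0.1, -2.5]), array([-0.17,  0.63, -0.01]), 0.19617662895574978)
(0.6376, -0.1966, 0.104) 10.15 -> [ 0.  -0.1 -0. ] [ 0.01  0.02 -0.03]
(0.6376, -0.1966, 0.098) 10.15 -> [-3.2 -0.1  5. ] [ 0.01  0.02 -0.03]
(0.6376, -0.1966, 0.088) 10.15 -> [-8.5 -0.1 13.5] [ 0.01  0.02 -0.03]
```

Call:
arm_command(
  targets="-0.6 0 1 0 0 0 0; -1.4 0 2.2 0 0 0 0; -2.2 0 3.4 0 0 0 0; -3.2 0 5 0 0 0 0; -4.2 0 6.7 0 0 0 0; -5.3 0 8.4 0 0 0 0; -6.6 0 10.5 0 0 0 0; -7.9 0 12.5 0 0 0 0; -8.5 0 13.5 0 0 0 0; -8.5 0 13.5 0 0 0 0",
)

```text
time: 14.23
tool_pos: [0.5232, -0.2159, 0.1188]
tcp_rot: [-2.958, -0.266, -0.849]
wrist_force: [0.3, 0.9, -2.2]
width: 0.199
```

```bash
python3 - <<'E'
from h import *
from scipy.optimize import least_squares
print(forknow()); C=cam("top"); p,d=bot.read_camera("top"); cv2.imwrite("pics/t9.png",p)
hsv=cv2.cvtColor(p,cv2.COLOR_BGR2HSV); m=cv2.inRange(hsv,(3,100,40),(16,255,255)); m[:,:330]=0;m[:,410:]=0;m[:150]=0;m[215:]=0
c=max(cv2.findContours(m,0,1)[0],key=cv2.contourArea).reshape(-1,2); W=onz(C,c,.111)[:,:2]
a=least_squares(lambda x:np.hypot(*(W-x[:2]).T)-x[2],[.64,-.194,.044],loss='soft_l1',f_scale=.001); print(a.x)
mm=cv2.erode(m,np.ones((7,7)))>0; q=cloud(C,d)[mm]; q=q[np.abs(q[:,2]-np.median(q[:,2]))<.01]; A=np.c_[q[:,:2]-q[:,:2].mean(0),np.ones(len(q))]; print("plane mrad,mm",np.linalg.lstsq(A,q[:,2],rcond=None)[0]*1000)
p,d=bot.read_camera("side"); cv2.imwrite("pics/s9.png",cv2.resize(p[150:280,240:380],None,fx=5,fy=4.6,interpolation=cv2.INTER_CUBIC))
rows([(st_o(x,z),PY) for x,z in ((-.001,.088),(-.03,.087),(-.08,.087),(-.13,.087),(-.2,.087))],0)
E
```

```text
(array([ 0.6373, -0.1965,  0.0875]), array([10.13,  0.05,  0.04]), 14.2333, array([ 0.3,  0.9, -2.2]), array([-0.08,  0.52,  0.01]), 0.19915017275508218)
[ 0.64012271 -0.19435432  0.04286002]
plane mrad,mm [ 9.21213000e-02 -2.92783702e+00  1.11012191e+02]
(0.6376, -0.1966, 0.088) 10.15 -> [-0.  -0.1  0. ] [ 0.01  0.02 -0.03]
(0.6091, -0.2017, 0.087) 10.15 -> [-25.1  -0.2 -14.5] [ 0.01  0.02 -0.03]
(0.5599, -0.2105, 0.087) 10.15 -> [-67.4  -0.3 -41. ] [ 0.01  0.02 -0.03]
(0.5106, -0.2193, 0.087) 10.15 -> [-109.9   -0.5  -67.6] [ 0.01  0.02 -0.03]
(0.4417, -0.2316, 0.087) 10.15 -> [-169.2   -0.7 -104.8] [ 0.01  0.02 -0.03]
```

View pics/s9.png

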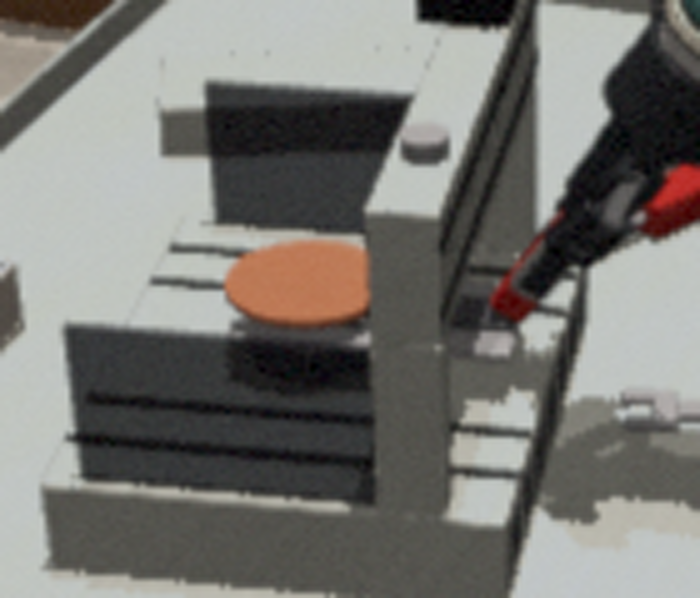

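The mirror rests on the post (top at 111 mm, level) and the fork is well below it (gap visible). Withdrawing.

Call:
arm_command(
  targets="-3 0 -1.7 0 0 0 0; -9 -0.1 -5.2 0 0 0 0; -17 -0.1 -9.8 0 0 0 0; -27 -0.2 -15.8 0 0 0 0; -37 -0.2 -22 0 0 0 0; -47 -0.2 -28.3 0 0 0 0; -57 -0.3 -34.5 0 0 0 0; -67.4 -0.3 -41 0 0 0 0; -78 -0.4 -47.6 0 0 0 0; -89 -0.4 -54.5 0 0 0 0",
)

```text
time: 15.17
tool_pos: [0.4192, -0.2347, 0.1183]
tcp_rot: [-2.959, -0.265, -0.851]
wrist_force: [-0.3, -0.6, -1.1]
width: 0.2
```

```bash
python3 - <<'E'
from h import *
print(forknow())
rows([(st_o(x,z),PY) for x,z in ((-.13,.087),(-.17,.09),(-.2,.098))]+[((.438,-.20,.13),11),((.436,-.16,.16),12.5)],0)
E
```

```text
(array([ 0.5334, -0.2154,  0.087 ]), array([ 1.009e+01,  1.000e-02, -3.000e-02]), 15.1667, array([-0.3, -0.6, -1.1]), array([-0.11,  0.53,  0.04]), 0.19973385034357602)
(0.5106, -0.2193, 0.087) 10.15 -> [-19.6  -0.  -12.2] [ 0.06  0.01 -0.04]
(0.4713, -0.2264, 0.09) 10.15 -> [-51.9  -0.1 -36. ] [ 0.06  0.01 -0.04]
(0.4417, -0.2316, 0.098) 10.15 -> [-73.1  -0.2 -58.7] [ 0.06  0.01 -0.04]
(0.438, -0.2, 0.13) 11 -> [-54.4 -30.3 -84.7] [ 0.51  0.01 -0.76]
(0.436, -0.16, 0.16) 12.5 -> [ -34.1  -67.  -107.3] [ 1.3   0.01 -2.03]
```

Call:
arm_command(
  targets="-10 0 -6 0 0 0 0; -20 0 -12.2 0 0 0 0; -31 0 -20 0 0 0 0; -42 0 -28 0 0 0 0; -52 -0.1 -36 0 0 0 0; -60 -0.1 -44 0 0 0 0; -67 -0.2 -51 0 0 0 0; -72 -2 -58 0 0 0 0; -70 -10 -66 0.2 0 -0.2 0; -64 -20 -75 0.4 0 -0.5 0",
)

```text
time: 16.0
tool_pos: [0.323, -0.2314, 0.1474]
tcp_rot: [-2.954, -0.278, -0.847]
wrist_force: [-0.3, 0.2, -2.6]
width: 0.195
```

```bash
python3 - <<'E'
from h import *
print(forknow())
rows([((.438,-.20,.13),11),((.436,-.16,.16),12.5),((.436,-.12,.18),14.5),((.439,-.08,.19),16.5),((.445,-.04,.19),19)],0)
E
```

```text
(array([ 0.437 , -0.2109,  0.116 ]), array([10.64,  0.06,  0.15]), 16.0, array([-0.3,  0.2, -2.6]), array([-0.13,  0.52,  0.  ]), 0.19460213633334536)
(0.438, -0.2, 0.13) 11 -> [  9.8 -10.  -10.1] [ 0.07  0.06 -0.38]
(0.436, -0.16, 0.16) 12.5 -> [ 30.4 -46.7 -32.4] [ 0.86  0.06 -1.65]
(0.436, -0.12, 0.18) 14.5 -> [ 47.4 -82.1 -45.2] [ 1.92  0.05 -3.35]
(0.439, -0.08, 0.19) 16.5 -> [  61.7 -116.8  -47.8] [ 2.99  0.04 -5.04]
(0.445, -0.04, 0.19) 19 -> [  73.5 -150.   -40.3] [ 4.31  0.04 -7.16]
```

Call:
arm_command(
  targets="10 -12 -10 0.1 0 -0.4 0; 20 -29 -21 0.5 0 -1 0; 30.4 -46.7 -32.4 0.9 0 -1.7 0; 39 -64 -39 1.4 0 -2.5 0; 47.4 -82 -45 1.9 0 -3.4 0; 55 -99 -47 2.5 0 -4.2 0; 61.7 -116.8 -47.8 3 0 -5 0; 68 -133 -44 3.7 0 -6.1 0; 73.5 -150 -40.3 4.3 0 -7.2 0; 79.5 -166 -35 5 0 -8.2 0",
)

```text
time: 16.83
tool_pos: [0.3403, -0.0589, 0.2204]
tcp_rot: [-2.881, -0.522, -0.829]
wrist_force: [1.7, -0.2, -2.7]
width: 0.198
```

```bash
python3 - <<'E'
from h import *
print(forknow())
rows([((.456,0,.19),21.5),((.470,.04,.19),24),((.486,.08,.19),26.5),((.502,.12,.19),29),((.518,.155,.19),31)],0)
E
```

```text
(array([ 0.4493, -0.0196,  0.1892]), array([ 2.037e+01, -2.000e-02, -1.200e-01]), 16.8333, array([ 1.7, -0.2, -2.7]), array([-0.19,  0.52, -0.  ]), 0.19791506337098663)
(0.456, 0, 0.19) 21.5 -> [ 11.6 -13.6   6.3] [ 0.7  -0.02 -0.89]
(0.47, 0.04, 0.19) 24 -> [ 34.7 -41.1  20.8] [ 2.03 -0.03 -3.01]
(0.486, 0.08, 0.19) 26.5 -> [ 59.6 -67.9  36.4] [ 3.36 -0.03 -5.13]
(0.502, 0.12, 0.19) 29 -> [ 84.7 -94.7  52.2] [ 4.68 -0.03 -7.25]
(0.518, 0.155, 0.19) 31 -> [ 108.3 -117.9   67. ] [ 5.75 -0.03 -8.94]
```

Call:
arm_command(
  targets="11.6 -13.6 6.3 0.7 0 -0.9 0; 23 -27 13.5 1.4 0 -2 0; 34.7 -41 20.8 2 0 -3 0; 47 -54.5 28.5 2.7 0 -4.1 0; 59.6 -68 36.4 3.4 0 -5.1 0; 72 -81 44 4 0 -6.2 0; 84.7 -94.7 52 4.7 0 -7.2 0; 97 -106.5 59.5 5.2 0 -8.1 0; 105 -115 65 5.6 0 -8.7 0; 108.3 -118 67 5.8 0 -8.9 0",
)

```text
time: 17.67
tool_pos: [0.4182, 0.0968, 0.2208]
tcp_rot: [-2.773, -0.775, -0.795]
wrist_force: [-0.5, 0.2, -2.6]
width: 0.195
```

```bash
python3 - <<'E'
from h import *
print(forknow())
rows([((.535,.19,.18),33),((.553,.225,.165),35),((.567,.252,.15),36.5),((.5785,.279,.13),38)],0)
E
```

```text
(array([0.5178, 0.156 , 0.1896]), array([3.114e+01, 1.000e-02, 1.900e-01]), 17.6667, array([-0.5,  0.2, -2.6]), array([-0.32,  0.46, -0.01]), 0.19519295835545206)
(0.535, 0.19, 0.18) 33 -> [ 22.3 -16.4  25.4] [ 0.82 -0.   -1.68]
(0.553, 0.225, 0.165) 35 -> [ 42.9 -32.8  56.1] [ 1.89 -0.01 -3.37]
(0.567, 0.252, 0.15) 36.5 -> [ 57.1 -45.5  82.8] [ 2.68 -0.01 -4.64]
(0.5785, 0.279, 0.13) 38 -> [ 66.8 -59.5 112.6] [ 3.48 -0.02 -5.91]
```

Call:
arm_command(
  targets="11 -8 12 0.4 0 -0.8 0; 22.3 -16.4 25.4 0.8 0 -1.7 0; 33 -25 41 1.4 0 -2.5 0; 42.9 -32.8 56 1.9 0 -3.4 0; 50.5 -39.5 70 2.3 0 -4 0; 57 -45.5 82.8 2.7 0 -4.6 0; 62 -52 97 3.1 0 -5.3 0; 65.5 -57 107 3.4 0 -5.7 0; 66.8 -59.5 112.6 3.5 0 -5.9 0; 66.8 -59.5 112.6 3.5 0 -5.9 0",
)

```text
time: 18.5
tool_pos: [0.4867, 0.2066, 0.1602]
tcp_rot: [-2.701, -0.93, -0.773]
wrist_force: [-0.1, -0.6, -3.5]
width: 0.2
```

Call:
arm_command(
  targets="0 0 0 0 0 0 0; 0 0 0 0 0 0 0",
)

```text
time: 18.67
tool_pos: [0.4875, 0.2063, 0.162]
tcp_rot: [-2.701, -0.929, -0.778]
wrist_force: [0.1, 0.2, -2.1]
width: 0.198
```

```bash
python3 - <<'E'
from h import *
print(forknow())
rows([((.5789,.2793,.10),37.99),((.5789,.2793,.085),37.99),((.5789,.2793,.072),37.99)],0)
E
```

```text
(array([0.5797, 0.2765, 0.1309]), array([37.8 , -0.07, -0.05]), 18.6667, array([ 0.1,  0.2, -2.1]), array([-0.31,  0.38,  0.01]), 0.19785762559749615)
(0.5789, 0.2793, 0.1) 37.99 -> [-15.4  -2.2  26.7] [ 0.15 -0.07 -0.13]
(0.5789, 0.2793, 0.085) 37.99 -> [-23.4  -2.2  39.4] [ 0.15 -0.07 -0.13]
(0.5789, 0.2793, 0.072) 37.99 -> [-30.3  -2.2  50.4] [ 0.15 -0.07 -0.13]
```

Call:
arm_command(
  targets="-4 -0.8 6 0 0 0 0; -10 -1.6 16 0.1 0 -0.1 0; -15.4 -2.2 26.7 0.1 0 -0.1 0; -20 -2.2 34 0.1 0 -0.1 0; -23.4 -2.2 39.4 0.1 0 -0.1 0; -26 -2.2 43.5 0.1 0 -0.1 0; -28 -2.2 46.8 0.1 0 -0.1 0; -29.5 -2.2 49 0.1 0 -0.1 0; -30.3 -2.2 50.4 0.1 0 -0.1 0; -30.3 -2.2 50.4 0.1 0 -0.1 0",
)

```text
time: 19.5
tool_pos: [0.4871, 0.2095, 0.1028]
tcp_rot: [-2.698, -0.932, -0.777]
wrist_force: [0.4, 0.0, -2.3]
width: 0.196
```

Call:
arm_command(
  targets="0 0 0 0 0 0 0; 0 0 0 0 0 0 0",
)

```text
time: 19.67
tool_pos: [0.4875, 0.2096, 0.1034]
tcp_rot: [-2.698, -0.933, -0.778]
wrist_force: [0.3, 0.5, -2.5]
width: 0.198
```

```bash
python3 - <<'E'
from forkm import *
print(forknow()); st=bot.read_state()
p,d=bot.read_camera("wrist"); cv2.imwrite("pics/w10.png",p); np.savez("pics/w10.npz",d=d,pos=st['tool_pos'],rot=st['tcp_rot'])
rows([((.5789,.2793,.067),37.99),((.5789,.2793,.065),37.99)],0)
E
```

```text
(array([0.5794, 0.2801, 0.0724]), array([ 3.798e+01, -1.000e-01, -3.000e-02]), 19.6667, array([ 0.3,  0.5, -2.5]), array([-0.31,  0.37,  0.01]), 0.19829470031554028)
(0.5789, 0.2793, 0.067) 37.99 -> [-3.4  0.4  3.9] [ 0.03 -0.1   0.01]
(0.5789, 0.2793, 0.065) 37.99 -> [-4.5  0.4  5.6] [ 0.03 -0.1   0.01]
```

View pics/w10.png

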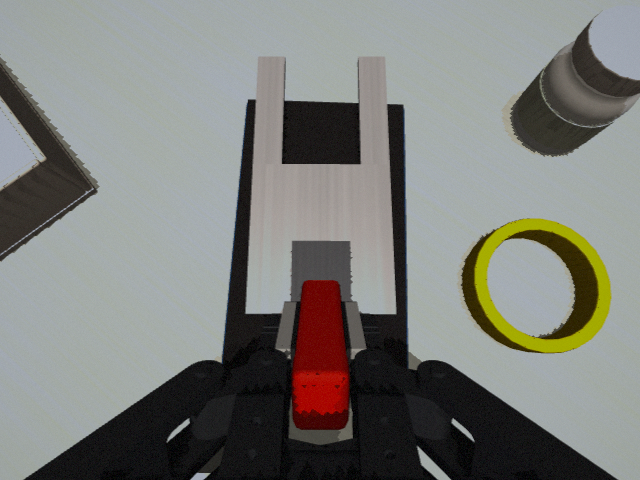

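The empty fork hangs ~7 mm above the rest, well aligned with the rubber top. Lowering gently.

Call:
arm_command(
  targets="-0.8 0.1 0.8 0 0 0 0; -1.6 0.2 1.7 0 -0.1 0 0; -2.5 0.3 2.8 0 -0.1 0 0; -3.4 0.4 3.9 0 -0.1 0 0; -3.9 0.4 4.7 0 -0.1 0 0; -4.5 0.4 5.6 0 -0.1 0 0; -4.6 0.4 5.8 0 -0.1 0 0; -4.6 0.4 5.8 0 -0.1 0 0; -4.6 0.4 5.8 0 -0.1 0 0",
)

```text
time: 20.47
tool_pos: [0.4873, 0.2088, 0.0962]
tcp_rot: [-2.699, -0.933, -0.776]
wrist_force: [-2.1, -0.5, 1.6]
width: 0.196
```

```bash
python3 - <<'E'
from h import *
print(forknow())
E
```

```text
(array([0.5792, 0.2793, 0.065 ]), array([ 3.797e+01, -3.000e-02, -4.000e-02]), 20.4667, array([-2.1, -0.5,  1.6]), array([-0.08,  0.21,  0.08]), 0.1964616433981958)
```

Call:
arm_command(
  targets="0 0 0 0 0 0 0.25; 0 0 0 0 0 0 0.3; 0 0 0 0 0 0 0.5; 0 0 0 0 0 0 0.8; 0 0 0 0 0 0 1; 0 0 0 0 0 0 1; 0 0 0 0 0 0 1; 0 0 0 0 0 0 1; 0 0 0 0 0 0 1",
)

```text
time: 21.22
tool_pos: [0.4867, 0.2087, 0.0955]
tcp_rot: [-2.699, -0.933, -0.774]
wrist_force: [0.1, -0.0, 0.5]
width: 1.002
```

```bash
python3 - <<'E'
from forkm import *
st=bot.read_state(); print(st['time'],st['width'],st['wrist_force'])
p,d=bot.read_camera("wrist"); cv2.imwrite("pics/w11.png",p); np.savez("pics/w11.npz",d=d,pos=st['tool_pos'],rot=st['tcp_rot'])
try: print(measure("pics/w11.png","pics/w11.npz"))
except Exception as e: print(e)
E
```

```text
21.2167 1.0017060401016575 [ 0.05346728 -0.00607893  0.4895129 ]
max() iterable argument is empty
```

View pics/w11.png

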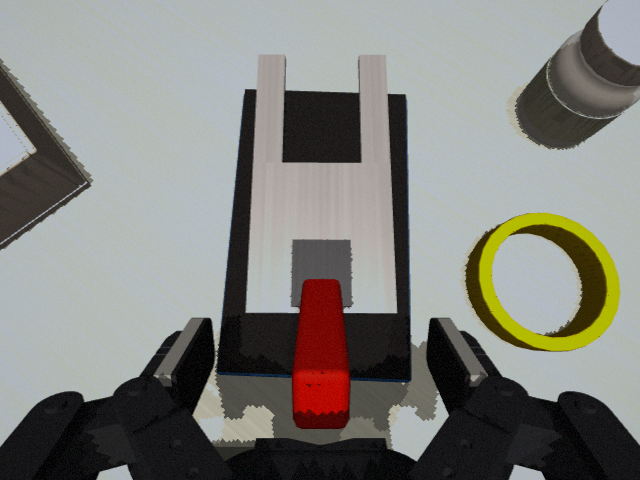

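Fork lies flat on the rest with the fingers open and clear on both sides of the handle. Backing straight out along the handle.

Call:
arm_command(
  targets="0 0 -8 0 0 0 1; 0 0 -22 0 0 0 1; 0 0 -40 0 0 0 1; 0 0 -60 0 0 0 1; 0 0 -80 0 0 0 1; 0 0 -100 0 0 0 1; 0 0 -120 0 0 0 1; 0 0 -135 0 0 0 1; 0 0 -145 0 0 0 1; 0 0 -145 0 0 0 1",
)

```text
time: 22.1
tool_pos: [0.4271, 0.1604, 0.2217]
tcp_rot: [-2.699, -0.933, -0.782]
wrist_force: [-0.1, -0.1, -0.3]
width: 1.0
```

```bash
python3 - <<'E'
from forkm import *
st=bot.read_state(); print(st['time'],st['wrist_force'].round(1),st['q'].round(2))
p,d=bot.read_camera("wrist"); cv2.imwrite("pics/w12.png",p); np.savez("pics/w12.npz",d=d,pos=st['tool_pos'],rot=st['tcp_rot'])
pt,dt=bot.read_camera("top"); cv2.imwrite("pics/t12.png",pt)
ps,ds=bot.read_camera("side"); cv2.imwrite("pics/s12.png",ps)
C=cam("top"); P=cloud(C,dt); hsv=cv2.cvtColor(pt,cv2.COLOR_BGR2HSV); m=cv2.inRange(hsv,(3,100,40),(16,255,255)); m[:,:330]=0;m[:,410:]=0;m[:150]=0;m[215:]=0
c=max(cv2.findContours(m,0,1)[0],key=cv2.contourArea).reshape(-1,2); W=onz(C,c,.111)[:,:2]
from scipy.optimize import least_squares
a=least_squares(lambda x:np.hypot(*(W-x[:2]).T)-x[2],[.64,-.194,.044],loss='soft_l1',f_scale=.001); print("mirror",a.x)
q=P[cv2.erode(m,np.ones((7,7)))>0]; q=q[np.abs(q[:,2]-np.median(q[:,2]))<.01]; A=np.c_[q[:,:2]-q[:,:2].mean(0),np.ones(len(q))]; print("plane mrad,mm",np.linalg.lstsq(A,q[:,2],rcond=None)[0]*1000)
p0=cv2.imread("pics/top0.png"); df=(np.abs(cv2.GaussianBlur(pt,(5,5),0).astype(int)-cv2.GaussianBlur(p0,(5,5),0)).max(2)>30).astype(np.uint8)*255
cv2.imwrite("pics/df12.png",df)
C,d=camfile("pics/w12.npz"); P=cloud(C,d); f=np.array([np.cos(np.radians(38)),np.sin(np.radians(38))]);O=np.array([.5789,.2793])
for x,y in ((35,30),(35,-30),(-20,30),(-20,-30),(-60,30),(-60,-30),(-105,-30),(-105,30)):
    w=np.r_[O+x*.001*f+y*.001*np.array([-f[1],f[0]]),.07]; u,v=proj(C,w)[0].round().astype(int); print((x,y),(u,v),P[v-1:v+2,u-1:u+2,2].mean().round(4) if 0<=v<480 and 0<=u<640 else None)
E
```

```text
22.1 [-0.1 -0.1 -0.3] [ 0.08 -0.52  2.41  0.42  0.81  0.75]
mirror [ 0.64038276 -0.19453032  0.04279314]
plane mrad,mm [ -5.67440322  -3.9662369  111.09058467]
(35, 30) (np.int64(288), np.int64(88)) 0.1046
(35, -30) (np.int64(350), np.int64(88)) 0.0701
(-20, 30) (np.int64(287), np.int64(139)) 0.0701
(-20, -30) (np.int64(351), np.int64(139)) 0.0699
(-60, 30) (np.int64(286), np.int64(178)) 0.0701
(-60, -30) (np.int64(352), np.int64(178)) 0.0701
(-105, -30) (np.int64(353), np.int64(226)) 0.0701
(-105, 30) (np.int64(285), np.int64(226)) 0.0698
```

View pics/t12.png

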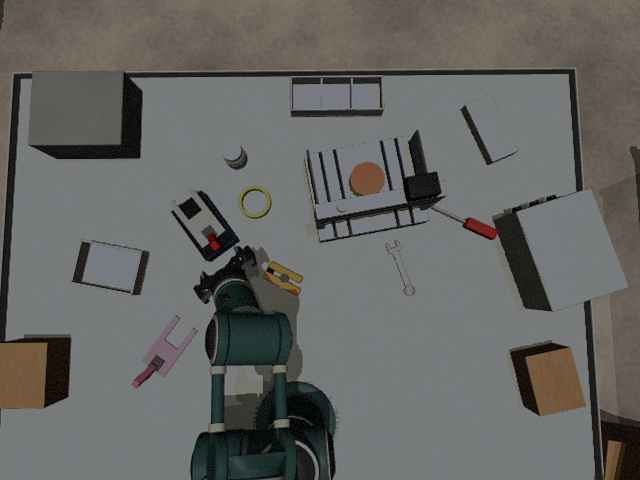

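View pics/w12.png

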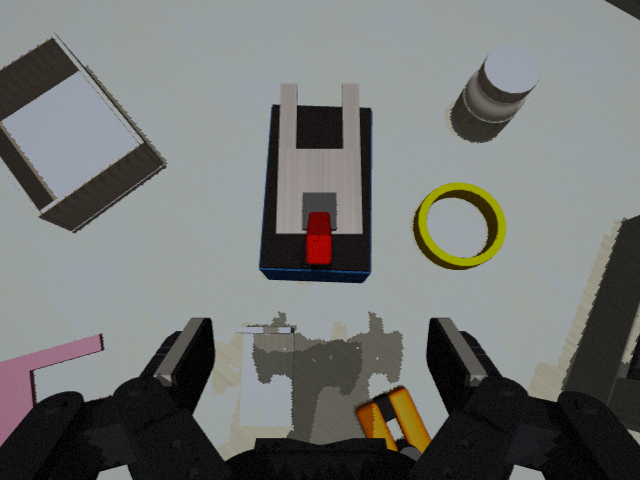

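View pics/df12.png

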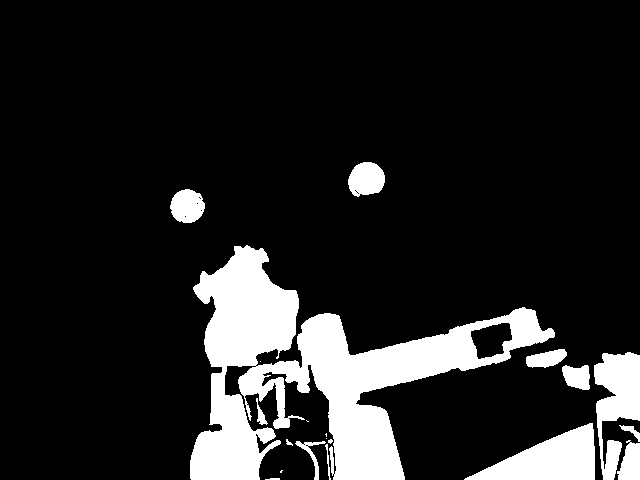

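Apart from the arm and its shadow, the before/after difference shows only the mirror's old and new places. The fork lies flat (blade top at 70 mm all round, apart from one noisy depth pixel). The mirror's top is at 111 mm on the post. Handing in.

```bash
python3 - <<'E'
from workcell import bot
print(bot.read_state()['time'], bot.finish_job())
E
```

```text
the job is handed in; nothing more can be done
22.25 None
```

The mirror is lying flat on the white post and the empty fork is back on its blue rest; I handed the job in at 22.25 s. I gripped the red handle along its lean, carried the mirror level under the crossbeam and lowered it onto the post. I then drew the fork out, set it down slowly and backed the gripper off.

**Last checks:**
- **Mirror height and level:** its top is at 111 mm, as expected (105 mm post + 6 mm mirror). It is flat to about 0.4° by the depth reading.
- **Mirror centring:** the two cameras disagreed slightly while the mirror hung over the post. The wrist camera put it about 0.4 mm off centre, and the top camera about 2.5 mm too far in. I moved it back 1.4 mm as a compromise, and the final top view shows it about 2 mm too far in. An earlier top-camera reading of about 5 mm came from the post's shaded side being counted in, so I dropped it.
- **Fork:** the arm's pose puts it within about 0.5 mm of where it started, and it lies flat. Blade top read 70 mm at seven of eight points; the eighth read 105 mm, which I took as depth noise. My repeat image measurement of the fork failed because it looks for the mirror on the fork, so I judged its place from the arm's pose and the pictures.
- **Other things:** in the before/after top views only the mirror and the arm changed, along with the arm's shadow. The part of the bench hidden under the arm could not be compared. The gripper was clear of everything at the end.

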